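# Square the dish carrier on its pin, load the dishes, set the light, tally them

## Task

Get the viewing base ready for a colony count: push the blue-marked corner of the dish carrier so that it swings round on its pivot pin, flat on the panel and still hooked on the pin, until it lies square against the stop pin. Then seat every petri dish standing on the bench flat in a pocket of its own, slide the brightness fader to the red set clip, and click the tally counter (which starts at zero) exactly once for each dish. Leave the other things on the bench where they are.

Things in the scene. Friction and masses are not known exactly. Their poses are not given: they have to be found in the camera images.
- viewer: viewing base: a fixed low light box, grey shell 270 (x) x 310 mm (y = -128 to +182 mm), on the bench. Origin on the bench under the centre of its white panel; at yaw 0 x points away from the robot, y to the left. Panel 250 (x) x 236 (y) mm, its top 35 mm above the origin. A black control strip 52 mm wide, top also at 35 mm, lies along the left edge, centred at y = +147 mm
- pivot_pin (a point): steel pivot pin of the viewing base, 10 mm diameter, standing 14 mm out of the panel at its far left corner; the point is the foot of the pin, at panel height
- stop_pin (a point): steel stop pin of the viewing base, 10 mm diameter, standing 10 mm out of the panel at its far right; the point is the foot of the pin, at panel height. The carrier's far edge comes to rest against its robot-side flank when the carrier is square
- fork (a point): centre of the open fork at the carrier's far left corner, on the underside; axes of the carrier. The fork's two prongs (slot 12 mm wide, open to +y, from y = -6 to +11 mm) embrace the pivot pin. At the start the carrier is swung 0.2 to 0.45 rad clockwise seen from above, its right end towards the robot; square = axes parallel to the viewing base's
- carrier: dish carrier: a loose flat plate of dark grey anodised aluminium, 0.5 kg, 172 mm (x) by 158 mm (y) by 10 mm thick, lying flat on the panel, on which it slides with ordinary friction. Origin and axes as point fork: in this frame the plate spans x = -160 to +12 mm, y = -165 to -6 mm, z = 0 to 10 mm, with two by two round pockets, 88 mm apart along x and 77 mm along y
- push_corner (a point): the carrier's near right corner (x = -160, y = -165 mm in the carrier's frame), half-way up its 10 mm thickness, diagonally opposite the fork; marked by a blue patch on top. Push on the near edge just beside it
- pocket_0 (a point): centre of the floor of the carrier's far left pocket: round, 64 mm diameter, 5 mm deep, floor 5 mm above the panel; carrier axes
- pocket_1 (a point): the same for the far right pocket
- pocket_2 (a point): the same for the near left pocket. Along the carrier's x there are 28 mm between two seated dishes, enough for a finger; along its y only 17 mm
- pocket_3 (a point): the same for the near right pocket
- fader_cap (a point): brightness fader: black cap 14 mm along the track (x of the viewing base) by 20 mm across by 24 mm high over the control strip, with a white line on top. The point is the cap's centre, 14 mm above the strip. It slides stiffly (about 1.5 N) along x of the viewing base and stays where it is left
- fader (a joint): position of the fader along its 100 mm track, m; 0 = end nearest the robot, grows away from the robot
- set_mark (a point): red set clip, 8 mm long and 5 mm high, fixed on the control strip 20 mm to the right of the fader's track; the point is the middle of its top, its white line. Axes as the viewing base. The fader is set when its point has the same x along the track as this one
- tally: bench tally counter, a fixed mechanism 96 (x) x 62 (y) x 70 mm on a steel foot; origin under its axle at bench height; its lever points to its own -x. The axle runs along y, 42 mm above the bench
- tally_pad (a point): blue thumb pad, 24 x 24 mm, at the end of the counter's lever, 78 mm from the axle; the point is the middle of its top face. At rest it stands about 78 mm above the bench, 72 mm in front of the axle; pressing it straight down swings it to its end stop at about 22 mm above the bench, 74 mm in front of the axle. A spring brings it back up; full press takes about 3 N
- tally_lever (a joint): angle of the counter's lever, rad; 0 = up (rest), 0.733 = pressed down to the end stop. One full press and full return is one stroke; a half press does not count
- tally_drum (a joint): angle of the counter's drum, rad; 0 = zero at the start; each full stroke of the lever drives it on by 0.628 (one tenth of a turn) through a one-way pawl, so it cannot be turned back
- dish_0_mid (a point): petri dish with its lid on, clear plastic, 60 mm diameter, 14 mm high, about 30 g; the point is its centre, 7 mm above its underside. Absent (None) in some starts
- dish_1_mid (a point): petri dish, the same
- dish_2_mid (a point): petri dish, the same
- dish_3_mid (a point): petri dish, the same
- amber_pot: brown specimen pot with white lid, 40 mm diameter, 75 mm high, standing on the bench; to be left alone
- timer: white bench timer, 62 mm square, 19 mm high; to be left alone
- marker_pen: blue and white marker pen, 135 mm long; to be left alone
There are look-alikes about, which are no part of the job. Leave any pink look-alike of the part that bears dish_2_mid alone.

How it is judged:
By the outcome, as a careful person would: the job done as asked, in the order asked, and still so for the second after the job is handed in, with the robot touching nothing.
Of dish_0, dish_1, dish_2, dish_3 only 3 to 4 are there at a start; the rules pass over those that are not, and their reading is None.
At some moment in a run one of dish_0, dish_1, dish_2, dish_3 may be knocked a few centimetres aside while the robot is not near it.
Once in a run the grip may slacken for a moment while it holds something.
It also fails if it takes over 208 s, if anything falls off the work surface, if the arm or the gripper's body presses on something with over 40 N, if the wrist force passes 120 N, or if a joint passes its speed limit or range.

## Robot

A 6-joint arm with a two-finger parallel gripper is mounted at the origin on a cart in front of the work surface, level with it; the furniture and walls round the work are solid. World frame = base frame: x ahead of the robot, y to its left, z up, the work surface at z = 0. Lengths are in m, angles in degrees, forces in N, time in s.
With the tool pointing down it reaches from about 0.35 to 0.875 m from the base axis. Payload 4.2 kg.
Tool frame: the origin (TCP) lies between the finger pads; the fingertips stand 11 mm ahead of it and the grasp point (between the pads) lies 8 mm behind it; z points along the fingers, y is the direction in which the jaws open and shut (so a half turn about z gives the same grasp; the last joint's range is limited). The gripper opens to 87 mm and grips with 3 to 60 N. Pads are 19 mm wide; open, the fingers measure 117 mm over their backs; the gripper's body (75 mm by 190 mm) begins 51 mm behind the grasp point.
Start: joints at [87.754, 22.042, 0.453, 0, -68.411, -14.817], TCP at [0.183, 0.597, 0.234] pointing down, gripper open.
Joint ranges: [-179.83, 179.83], [-69.29, 118.12], [-61.27, 80.66], [-181.25, 117.63], [-171.15, -9.14], [-177.46, 177.46]. Speed limits (degrees/s): [159.86, 159.86, 180, 180, 180, 180].

## Interface

Orientations are given as a 3x3 rotation matrix whose columns are the frame's x, y, z axes.
In Python, from station import sense, capture, get_calibration, finish_job, search_frame, cut_out gives the robot as it stands.
- The arm moves only by the tool arm_command, never from a script. Its argument "rows" is a list of rows, each an object with "fingers": the opening in per cent of the stroke, from 0 (shut) to 100 (fully open); "travel": the shift along the tool's x, y, z in cm, a list of three; "roll": the turn about the tool's z in degrees. A call has 1 to 10 rows; each row is the pose to reach, as a shift and turn from the pose commanded when the call began, along the tool's axes at that moment; what a row does not reach only later rows make up. A row lasts 1/10 s, in which the tool goes at most 50 mm and 8.59 degrees, less where a joint would pass 70% of its speed; a pose out of reach is approached as far as the arm can. A call with a gripper value outside its range is refused whole. The fingers move at their own pace and stop on an object; the grip force is fixed at half the most. Time passes only in rows, so rows that repeat a pose let the fingers close. It gives the time, the measured TCP pose, the force and the opening at its end, in the units of the state.
- sense(): the state, without advancing time (a new reading comes with each control period).
- capture(name): name is "side" or "top" or "wrist"; returns (picture, depth): 480x640x3 uint8, red, green, blue; 480x640 float32, m along the optical axis (not along the pixel's ray), 0 where there is no reading.
- get_calibration(name): a dict with "fov_y" (degrees; the focal length in pixels is half the picture's height over the tangent of half this angle, whatever the lens; pixels are square), "cx", "cy" (the principal point, pixels), "origin" and "attitude" of the camera in the world; the wrist camera has in their place "mount" (4x4, takes a point from camera to tool coordinates, whose origin is the TCP and whose axes are the flange's). Camera axes: x right, y down, z forward; pixel columns grow to the right and rows downward; lengths in m; the calibration is good to about 2 mm. A picture is of the moment at which its call begins: read the wrist's pose just before it. get_calibration takes no time and is no camera call.
- finish_job(): hands the job in, once; it reports no verdict.
Trained networks look in the newest picture that a camera, given by its name, has taken for a name from the list of things; names that differ only in an ending like _2 or _b are one class to them, and where a whole thing is asked for, a point or a joint stands for the part that bears it (a point fixed in the world has none). Each returns a list of dicts, best first, with "p" (0 to 1); they miss things now and then, are a little off and sometimes report something else, mostly with a low value. They report only what shows in the picture. A call takes as long as a camera call. They do not tell look-alikes from the thing itself.
- search_frame(camera, label): "position" ([x, y, z] in m, in world coordinates, good to about 4 mm: the middle of the surface that is visible of it).
- cut_out(camera, label): "mask" (480x640 bool, what is visible of it).
The state is a dict: "time_s": time; "joints": joint angles; "joint_velocities": joint speeds; "effort": joint torques, N m; "tcp_pos": TCP position; "ee_rot": TCP orientation; "wrist_force": force on the tool from outside, world axes, zero at the start; "moment": the same for the moment, N m; "gripper_width": opening from 0.0 (shut) to 1.0 (fully open).
Only numpy, scipy, OpenCV 4.12 (cv2) and the standard library are available. Lean on these libraries where they do the work, as an engineer would, in place of code of your own. Each camera call takes 0.05 s, during which the arm holds its last target. There are 200 camera calls.

## Working session

There is one attempt and no reset: what is moved stays moved. The work goes in short steps, Python scripts to look and compute and a tool call to move; the robot and the scene stay as the last step left them, time stands still between calls to the robot, and variables do not carry over. Pictures are saved under pics/ and viewed, about 12 in all and at most 16, crops included, and the job is handed in when it is done.

Besides the shell and the picture viewer there is one more tool, called after "Request:" as name([rows], argument=value, ...), one row to a line, values as JSON. arm_command: Moves the arm, as the interface text tells. Its arguments: {"type":"object","properties":{"rows":{"type":"array","items":{"type":"object","properties":{"fingers":{"type":"number"},"travel":{"type":"array","items":{"type":"number"}},"roll":{"type":"number"}}}}},"required":["rows"]}

```bash
ls; mkdir -p pics; cat > h.py <<'E'
import numpy as np, cv2
from station import *
def P(name, uv, depth, st=None):
    c=get_calibration(name); f=240/np.tan(np.radians(c['fov_y']/2))
    u,v=uv; z=depth
    p=np.array([(u-c['cx'])/f*z,(v-c['cy'])/f*z,z])
    R,o=camRT(name,c,st); return R@p+o
def camRT(name,c,st=None):
    if name=='wrist':
        st=st or sense(); M=np.array(c['mount']); R=np.array(st['ee_rot']); return R@M[:3,:3], R@M[:3,3]+np.array(st['tcp_pos'])
    return np.array(c['attitude']),np.array(c['origin'])
def proj(name,p,st=None):
    c=get_calibration(name); f=240/np.tan(np.radians(c['fov_y']/2)); R,o=camRT(name,c,st)
    q=R.T@(np.array(p)-o); return np.array([c['cx']+f*q[0]/q[2],c['cy']+f*q[1]/q[2]])
def plane(name,uv,z,st=None):
    a=P(name,uv,1.,st); c=get_calibration(name); _,o=camRT(name,c,st)
    return o+(a-o)*(z-o[2])/(a[2]-o[2])
def save(name,fn):
    im,d=capture(name); cv2.imwrite('pics/'+fn,im[:,:,::-1]); return im,d
E
python3 - <<'E'
from h import *
s=sense();print({k:np.round(v,3).tolist() for k,v in s.items()})
for n in ['top','side','wrist']:
    print(n,get_calibration(n)); save(n,n+'0.png')
for n in ['top','side']:
  for l in ['dish_0_mid','viewer','carrier','push_corner','fader_cap','set_mark','tally','tally_pad','fork','pivot_pin','stop_pin','pocket_0','amber_pot','timer','marker_pen']:
    try: print(n,l,[(np.round(r['position'],3).tolist(),round(r['p'],2)) for r in search_frame(n,l)][:8])
    except Exception as e: print(n,l,e)
print(sense()['time_s'])
E
```

```text
pics
{'time_s': 0.0, 'joints': [87.754, 22.09, 0.38, -0.029, -68.412, -14.815], 'joint_velocities': [-0.032, 0.059, 0.033, 0.017, -0.011, -0.021], 'effort': [-0.0, -39.066, 18.741, 4.22, 0.011, -0.0], 'tcp_pos': [0.183, 0.597, 0.232], 'ee_rot': [[0.956, -0.294, -0.001], [-0.294, -0.956, -0.002], [0.0, 0.002, -1.0]], 'wrist_force': [0.127, -0.095, 0.532], 'moment': [0.007, 0.016, -0.008], 'gripper_width': 1.003}
top {'fov_y': 49.75046819264552, 'cx': 319.455120608458, 'cy': 249.5688488906648, 'origin': array([ 0.30012499, -0.08878763,  1.47072323]), 'attitude': array([[-0.02024073, -0.98300933,  0.18243621],
       [-0.9997399 ,  0.01798167, -0.01402855],
       [ 0.01050969, -0.18267271, -0.98311761]])}
side {'fov_y': 56.489397153770774, 'cx': 314.0087972269585, 'cy': 237.81515032781147, 'origin': array([ 0.00414685, -0.75646056,  0.87049119]), 'attitude': array([[ 0.78415767, -0.42126967,  0.45566282],
       [-0.62026996, -0.55458714,  0.55470557],
       [ 0.0190241 , -0.71761059, -0.69618469]])}
wrist {'fov_y': 66.27887381362066, 'cx': 317.6584390153772, 'cy': 235.46753732593342,
[... 1309 characters left out ...]
 [([0.498, -0.064, 0.035], 0.76)]
side carrier [([0.54, 0.002, 0.044], 0.68), ([0.441, -0.287, 0.017], 0.29)]
side push_corner [([0.539, 0.006, 0.046], 0.97)]
side fader_cap [([0.676, -0.209, 0.053], 0.57), ([0.502, 0.124, 0.054], 0.45)]
side set_mark []
side tally [([0.484, 0.323, 0.03], 0.82)]
side tally_pad [([0.537, 0.003, 0.041], 0.57), ([0.446, 0.334, 0.073], 0.4)]
side fork [([0.54, 0.002, 0.047], 0.81)]
side pivot_pin [([0.497, -0.065, 0.035], 0.85)]
side stop_pin [([0.496, -0.062, 0.038], 0.93)]
side pocket_0 [([0.543, 0.005, 0.044], 0.98)]
side amber_pot [([0.676, -0.208, 0.053], 0.77)]
side timer [([0.604, 0.364, 0.018], 0.67)]
side marker_pen [([0.445, -0.559, 0.019], 0.68)]
1.65
```

View pics/top0.png

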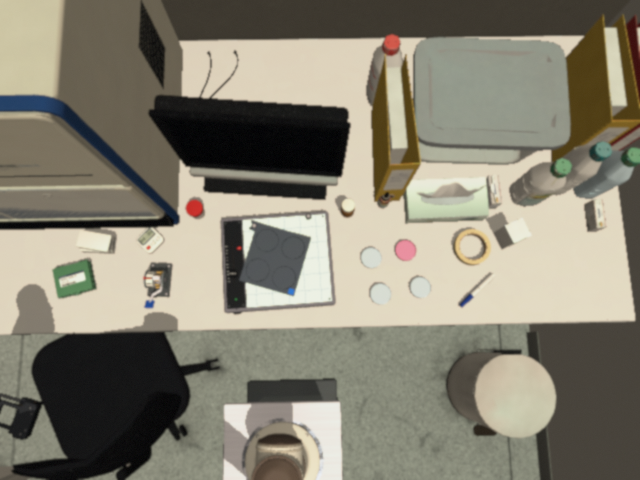

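View pics/side0.png

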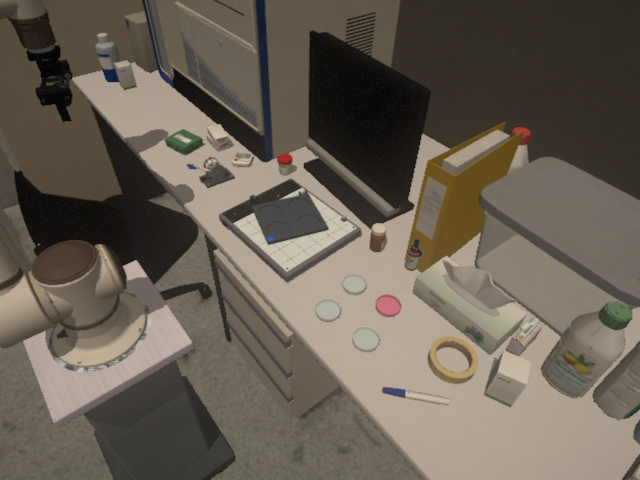

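The top view shows three clear dishes, at (371,257), (380,293) and (419,287). A pink look-alike at (405,250) is to be left alone. The viewer is at about (277,262), its carrier is swung with the blue corner at (291,292), and the tally is at (157,280) with its pad at (149,304).

```bash
python3 - <<'E'
from h import *
im=cv2.imread('pics/top0.png')
cv2.imwrite('pics/c1.png',cv2.resize(im[195:325,130:330],None,fx=4,fy=4,interpolation=cv2.INTER_CUBIC))
for n,uv,z in [('d',(371,257),.014),('d',(380,293),.014),('d',(419,287),.014),('pink',(405,250),.014),('blue',(291,292),.045),('pad',(149,304),.078)]:
    print(n,uv,plane('top',uv,z).round(3))
for n,uv,z in [('d',(354,284),.014),('d',(328,310),.014),('d',(366,339),.014),('pink',(388,306),.014)]:
    print(n,uv,plane('side',uv,z).round(3))
E
```

```text
d (371, 257) [ 0.546 -0.256  0.014]
d (380, 293) [ 0.443 -0.278  0.014]
d (419, 287) [ 0.458 -0.389  0.014]
pink (405, 250) [ 0.565 -0.355  0.014]
blue (291, 292) [ 0.447 -0.028  0.045]
pad (149, 304) [0.419 0.35  0.078]
d (354, 284) [ 0.542 -0.264  0.014]
d (328, 310) [ 0.439 -0.286  0.014]
d (366, 339) [ 0.456 -0.4    0.014]
pink (388, 306) [ 0.56  -0.364  0.014]
```

View pics/c1.png

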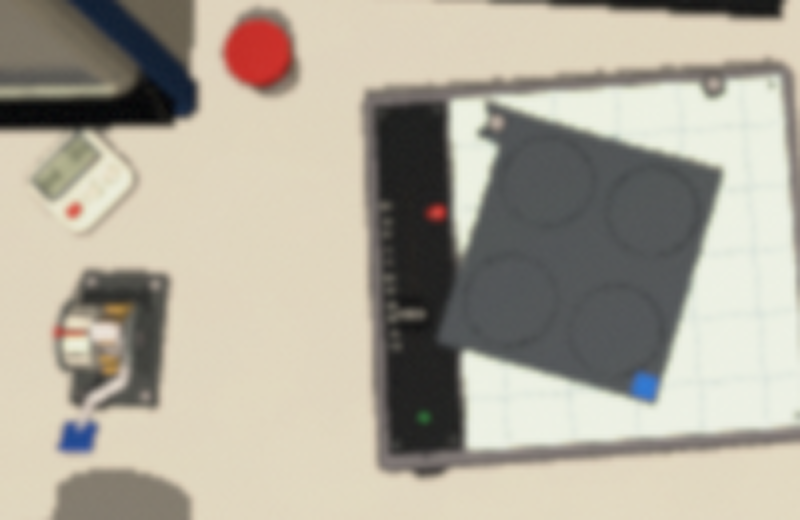

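The crop shows the carrier at about (580,250), the blue patch at (644,387), the pivot pin at (497,122) and the stop pin at (713,85). The red clip is at (437,212), the fader at (405,313) and the tally pad at (78,437). Next I'll go above the viewer for a close look.

Request:
arm_command([
  {"travel": [47.3,45.8,0],"roll": 73,"fingers": 0},
  {"travel": [47.3,45.8,0],"roll": 73,"fingers": 0},
  {"travel": [47.3,45.8,0],"roll": 73,"fingers": 0},
  {"travel": [47.3,45.8,0],"roll": 73,"fingers": 0},
  {"travel": [47.3,45.8,0],"roll": 73,"fingers": 0},
  {"travel": [47.3,45.8,0],"roll": 73,"fingers": 0},
  {"travel": [47.3,45.8,0],"roll": 73,"fingers": 0},
  {"travel": [47.3,45.8,0],"roll": 73,"fingers": 0},
  {"travel": [47.3,45.8,0],"roll": 73,"fingers": 0},
  {"travel": [47.3,45.8,0],"roll": 73,"fingers": 0},
])

```text
time_s: 2.65
tcp_pos: [0.4253, 0.1578, 0.2341]
ee_rot: [[-0.002, -1.0, 0.001], [-1.0, 0.002, 0.001], [-0.001, -0.001, -1.0]]
wrist_force: [0.6, 0.6, -0.2]
gripper_width: 0.171
```

Request:
arm_command([
  {"travel": [13.8,-7.5,0],"roll": 0,"fingers": 0},
  {"travel": [13.8,-7.5,0],"roll": 0,"fingers": 0},
  {"travel": [13.8,-7.5,0],"roll": 0,"fingers": 0},
  {"travel": [13.8,-7.5,0],"roll": 0,"fingers": 0},
  {"travel": [13.8,-7.5,0],"roll": 0,"fingers": 0},
  {"travel": [13.8,-7.5,0],"roll": 0,"fingers": 0},
  {"travel": [13.8,-7.5,0],"roll": 0,"fingers": 0},
])

```text
time_s: 3.35
tcp_pos: [0.4991, 0.0226, 0.2337]
ee_rot: [[0.001, -1.0, 0.0], [-1.0, -0.001, 0.0], [-0.0, -0.0, -1.0]]
wrist_force: [0.2, -0.3, 0.1]
gripper_width: 0.006
```

```bash
python3 - <<'E'
from h import *
import pickle
s=sense();print(s['time_s'],s['tcp_pos'],np.round(s['ee_rot'],3).tolist(),s['joints'])
im,d=save('wrist','w1.png')
pickle.dump((s,d),open('w1.pkl','wb'))
for l in ['carrier','push_corner','fader_cap','set_mark','pivot_pin','stop_pin','fork','viewer','pocket_0']:
    print(l,[(np.round(r['position'],3).tolist(),round(r['p'],2)) for r in search_frame('wrist',l)][:6])
E
```

```text
3.35 [0.49907627 0.02263535 0.23370044] [[0.001, -1.0, 0.0], [-1.0, -0.001, 0.0], [-0.0, -0.0, -1.0]] [ 2.12452807e+01  9.76274490e+00 -1.67255721e+01 -1.10695791e-02
 -6.34995070e+01 -2.11887287e+01]
carrier [([0.552, 0.003, 0.043], 0.72)]
push_corner [([0.549, 0.007, 0.043], 0.71)]
fader_cap [([0.528, -0.081, 0.039], 0.51)]
set_mark []
pivot_pin [([0.526, -0.089, 0.038], 0.92)]
stop_pin [([0.526, -0.081, 0.037], 0.57)]
fork [([0.549, 0.005, 0.044], 0.76)]
viewer [([0.521, -0.083, 0.034], 0.78)]
pocket_0 [([0.546, 0.005, 0.044], 0.89)]
```

View pics/w1.png

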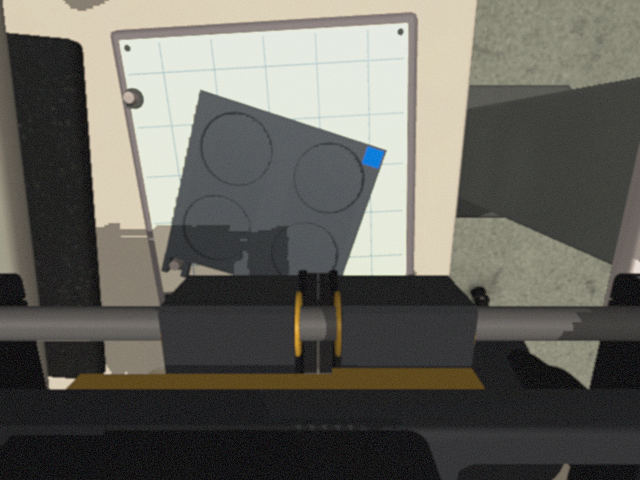

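```bash
cat >> h.py <<'E'
import pickle
E
python3 - <<'E'
from h import *
s,d=pickle.load(open('w1.pkl','rb'))
pl=lambda uv,z: plane('wrist',uv,z,s)
for n,uv,z in [('shell FR',(113,32),.035),('shell NR',(416,14),.035),('shell near',(412,270),.035),('panel FR',(120,38),.035),('panel NR',(411,20),.035),('stop top',(129,98),.045),('pivot top',(175,264),.049),('car FR',(201,91),.045),('car NR',(386,151),.045),('car NR-side',(343,275),.045),('screwR far',(127,48),.035),('screwR near',(400,31),.035)]:
    print(n,pl(uv,z).round(4), d[uv[1],uv[0]])
f=(pl((201,91),.045)-pl((386,151),.045))[:2]; print('carrier ang',np.degrees(np.arctan2(f[1],f[0])),np.linalg.norm(f))
f=(pl((120,38),.035)-pl((411,20),.035))[:2]; print('viewer ang',np.degrees(np.arctan2(f[1],f[0])),np.linalg.norm(f))
f=(pl((113,32),.035)-pl((416,14),.035))[:2]; print('shell ang',np.degrees(np.arctan2(f[1],f[0])),np.linalg.norm(f))
f=(pl((127,48),.035)-pl((400,31),.035))[:2]; print('screw ang',np.degrees(np.arctan2(f[1],f[0])),np.linalg.norm(f))
for uv in [(300,60),(380,100),(240,150),(250,80)]: print(uv,P('wrist',uv,d[uv[1],uv[0]],s).round(4))
# top cam
top=cv2.imread('pics/top0.png'); g=lambda u,v:(130+u/4,195+v/4)
for n,uv,z in [('shell FL',(367,92),.035),('shell NL',(380,467),.035),('pivot',(497,122),.049),('stop',(713,85),.045),('clip',(437,212),.04),('fader',(405,313),.061),('carNL',(439,341),.045)]:
    print(n,plane('top',g(*uv),z).round(4))
E
```

```text
shell FR [ 0.6749 -0.1339  0.035 ] 0.32003424
shell NR [ 0.4168 -0.1478  0.035 ] 0.34400177
shell near [0.4043 0.0822 0.035 ] 0.3770038
panel FR [ 0.6696 -0.1293  0.035 ] 0.3188056
panel NR [ 0.4207 -0.1433  0.035 ] 0.31591785
stop top [ 0.6635 -0.0799  0.045 ] 0.31977966
pivot top [0.6373 0.0712 0.049 ] 0.3566882
car FR [ 0.6005 -0.0857  0.045 ] 0.3186134
car NR [ 0.4382 -0.0353  0.045 ] 0.33225086
car NR-side [0.4746 0.0838 0.045 ] 0.09325579
screwR far [ 0.6646 -0.1215  0.035 ] 0.31807873
screwR near [ 0.4295 -0.1349  0.035 ] 0.31546918
carrier ang -17.23821257972383 0.16988162183951366
viewer ang 3.218805398436621 0.24927776840272833
shell ang 3.0805750490289805 0.2585130127829138
screw ang 3.2634729433668426 0.2354893411221861
(300, 60) [ 0.5152 -0.1121  0.0349]
(380, 100) [ 0.4438 -0.0795  0.0338]
(240, 150) [ 0.5708 -0.0358  0.0389]
(250, 80) [ 0.5596 -0.096   0.0344]
shell FL [0.6631 0.1671 0.035 ]
shell NL [0.3971 0.1544 0.035 ]
pivot [0.6362 0.073  0.049 ]
stop [ 0.6613 -0.0793  0.045 ]
clip [0.5742 0.1159 0.04  ]
fader [0.5001 0.1343 0.061 ]
carNL [0.4824 0.1131 0.045 ]
```

```bash
cat >> h.py <<'E'
def tool(p, st=None, psi=None):
    "world target -> travel cm, roll deg in present tool axes"
    st=st or sense(); R=np.array(st['ee_rot']); t=R.T@(np.array(p)-np.array(st['tcp_pos']))*100
    r=None
    if psi is not None:
        r=-((psi-np.degrees(np.arctan2(R[1,0],R[0,0]))+180)%360-180)
    return t.round(2).tolist(), r and round(r,2)
E
python3 - <<'E'
from h import *
s,d=pickle.load(open('w1.pkl','rb'))
for uv in [(413,100),(414,120),(413,200),(200,27),(300,21)]: print(uv,P('wrist',uv,d[uv[1],uv[0]],s).round(4))
pin=np.array([.637,.072]);w=[]
for k,a in enumerate(np.linspace(-17.2,3.2,9)):
    yc=-.150+.010*k/8; rel=np.radians(3.2-a); sup=.015*np.cos(rel)+.0095*np.sin(rel)
    A=np.radians(a); R=np.array([[np.cos(A),-np.sin(A)],[np.sin(A),np.cos(A)]])
    # contact at finger's right corner; centre offset
    w.append(pin+R@np.array([-.160-sup,yc+.0095*np.cos(rel)-.015*np.sin(rel)]))
w=np.array(w);print(w.round(4))
R0=np.array([-.175,0]);psi=np.radians(-86.8)
X=np.array([np.cos(psi),np.sin(psi)]);Y=np.array([X[1],-X[0]])
st=w[0]-.012*np.array([.955,-.296]); print('start',st,tool([*st,.12],psi=-86.8))
print(np.round([[100*(q-st)@X,100*(q-st)@Y] for q in w],2).tolist())
E
```

```text
(413, 100) [ 0.4131 -0.0799  0.029 ]
(414, 120) [ 0.411  -0.0626  0.029 ]
(413, 200) [0.4069 0.0118 0.0297]
(200, 27) [ 0.6015 -0.1391  0.0301]
(300, 21) [ 0.5151 -0.1439  0.0294]
[[ 0.4243 -0.0153]
 [ 0.4291 -0.0228]
 [ 0.4341 -0.03  ]
 [ 0.4394 -0.037 ]
 [ 0.445  -0.0438]
 [ 0.4508 -0.0503]
 [ 0.4569 -0.0565]
 [ 0.4631 -0.0624]
 [ 0.4696 -0.0681]]
start [ 0.41283234 -0.0117786 ] ([3.35, 8.67, 11.35], np.float64(-3.25))
[[0.42, -1.12], [1.19, -1.56], [1.94, -2.02], [2.67, -2.52], [3.37, -3.03], [4.05, -3.58], [4.71, -4.15], [5.34, -4.74], [5.94, -5.35]]
```

Request:
arm_command([
  {"travel": [3.35,8.7,0],"roll": -3.25,"fingers": 0},
  {"travel": [3.35,8.7,0],"roll": -3.25,"fingers": 0},
  {"travel": [3.35,8.7,5],"roll": -3.25,"fingers": 0},
  {"travel": [3.35,8.7,10],"roll": -3.25,"fingers": 0},
  {"travel": [3.35,8.7,14],"roll": -3.25,"fingers": 0},
  {"travel": [3.35,8.7,16],"roll": -3.25,"fingers": 0},
  {"travel": [3.35,8.7,17.5],"roll": -3.25,"fingers": 0},
  {"travel": [3.35,8.7,18.45],"roll": -3.25,"fingers": 0},
  {"travel": [3.35,8.7,18.45],"roll": -3.25,"fingers": 0},
  {"travel": [3.35,8.7,18.45],"roll": -3.25,"fingers": 0},
])

```text
time_s: 4.85
tcp_pos: [0.413, -0.0118, 0.0495]
ee_rot: [[0.056, -0.998, 0.001], [-0.998, -0.056, 0.0], [-0.0, -0.001, -1.0]]
wrist_force: [-0.4, 0.0, 0.0]
gripper_width: 0.007
```

Request:
arm_command([
  {"travel": [0.2,-0.6,0],"roll": 0,"fingers": 0},
  {"travel": [0.42,-1.12,0],"roll": 0,"fingers": 0},
  {"travel": [0.8,-1.34,0],"roll": 0,"fingers": 0},
  {"travel": [1.19,-1.56,0],"roll": 0,"fingers": 0},
  {"travel": [1.56,-1.79,0],"roll": 0,"fingers": 0},
  {"travel": [1.94,-2.02,0],"roll": 0,"fingers": 0},
  {"travel": [2.3,-2.27,0],"roll": 0,"fingers": 0},
  {"travel": [2.67,-2.52,0],"roll": 0,"fingers": 0},
  {"travel": [3.02,-2.78,0],"roll": 0,"fingers": 0},
  {"travel": [3.37,-3.03,0],"roll": 0,"fingers": 0},
])

```text
time_s: 5.85
tcp_pos: [0.4425, -0.0448, 0.0486]
ee_rot: [[0.055, -0.998, -0.005], [-0.998, -0.055, -0.001], [0.001, 0.005, -1.0]]
wrist_force: [-6.4, 1.5, 4.3]
gripper_width: 0.004
```

Request:
arm_command([
  {"travel": [0.34,-0.27,-0.1],"roll": 0,"fingers": 0},
  {"travel": [0.68,-0.55,-0.1],"roll": 0,"fingers": 0},
  {"travel": [1.0,-0.83,-0.1],"roll": 0,"fingers": 0},
  {"travel": [1.34,-1.12,-0.1],"roll": 0,"fingers": 0},
  {"travel": [1.65,-1.4,-0.1],"roll": 0,"fingers": 0},
  {"travel": [1.97,-1.71,-0.1],"roll": 0,"fingers": 0},
  {"travel": [2.2,-1.95,-0.1],"roll": 0,"fingers": 0},
  {"travel": [2.2,-1.95,-0.1],"roll": 0,"fingers": 0},
])

```text
time_s: 6.65
tcp_pos: [0.4623, -0.0662, 0.0493]
ee_rot: [[0.054, -0.999, -0.008], [-0.999, -0.054, -0.002], [0.001, 0.008, -1.0]]
wrist_force: [-7.1, -4.1, 1.8]
gripper_width: 0.005
```

```bash
python3 - <<'E'
from h import *
s=sense(); im,d=save('top','t2.png')
cv2.imwrite('pics/c2.png',cv2.resize(im[195:325,210:340,::-1],None,fx=4,fy=4,interpolation=cv2.INTER_CUBIC)); print(s['wrist_force'])
E
```

```text
[-7.08277148 -4.06485057  1.84835549]
```

View pics/c2.png

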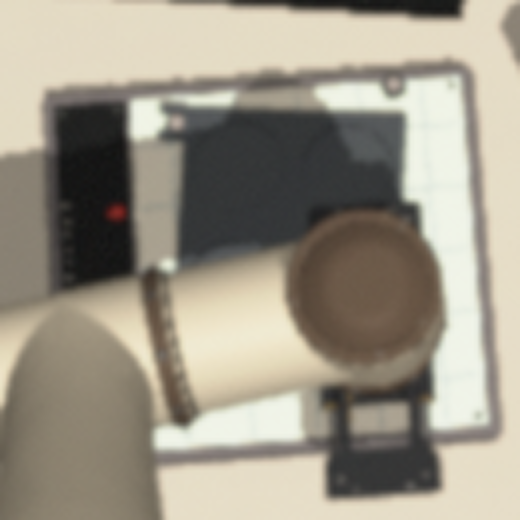

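The crop shows the carrier still hooked at the pivot (178,122). Its far edge is a few degrees short of the stop pin at (393,85), so I'll keep pushing.

Request:
arm_command([
  {"travel": [0.2,-0.2,0],"roll": 0,"fingers": 0},
  {"travel": [0.4,-0.45,0],"roll": 0,"fingers": 0},
  {"travel": [0.5,-0.65,0],"roll": 0,"fingers": 0},
  {"travel": [0.5,-0.75,0],"roll": 0,"fingers": 0},
  {"travel": [0.5,-0.85,0],"roll": 0,"fingers": 0},
  {"travel": [0.5,-0.85,0],"roll": 0,"fingers": 0},
])

```text
time_s: 7.3
tcp_pos: [0.4675, -0.0713, 0.0489]
ee_rot: [[0.053, -0.998, -0.015], [-0.999, -0.053, -0.003], [0.002, 0.015, -1.0]]
wrist_force: [-12.6, -4.2, 7.2]
gripper_width: 0.002
```

Request:
arm_command([
  {"travel": [0.0,-0.15,-0.1],"roll": 0,"fingers": 0},
  {"travel": [0.0,-0.3,-0.1],"roll": 0,"fingers": 0},
  {"travel": [0.0,-0.4,-0.1],"roll": 0,"fingers": 0},
  {"travel": [0.0,-0.4,-0.1],"roll": 0,"fingers": 0},
])

```text
time_s: 7.7
tcp_pos: [0.4742, -0.0706, 0.05]
ee_rot: [[0.054, -0.998, -0.009], [-0.999, -0.054, -0.002], [0.001, 0.009, -1.0]]
wrist_force: [-7.6, -4.6, 1.7]
gripper_width: 0.008
```

Request:
arm_command([
  {"travel": [0.0,-0.15,0],"roll": 0,"fingers": 0},
  {"travel": [0.0,-0.3,0],"roll": 0,"fingers": 0},
  {"travel": [0.0,-0.4,0],"roll": 0,"fingers": 0},
  {"travel": [0.0,-0.4,0],"roll": 0,"fingers": 0},
])

```text
time_s: 8.1
tcp_pos: [0.475, -0.071, 0.0498]
ee_rot: [[0.053, -0.998, -0.016], [-0.999, -0.053, -0.003], [0.002, 0.016, -1.0]]
wrist_force: [-13.0, -5.9, 7.0]
gripper_width: 0.005
```

```bash
python3 - <<'E'
from h import *
im,d=save('top','t3.png')
cv2.imwrite('pics/c3.png',cv2.resize(im[195:265,230:330,::-1],None,fx=6,fy=6,interpolation=cv2.INTER_CUBIC))
E
```

```text
(no output)
```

View pics/c3.png

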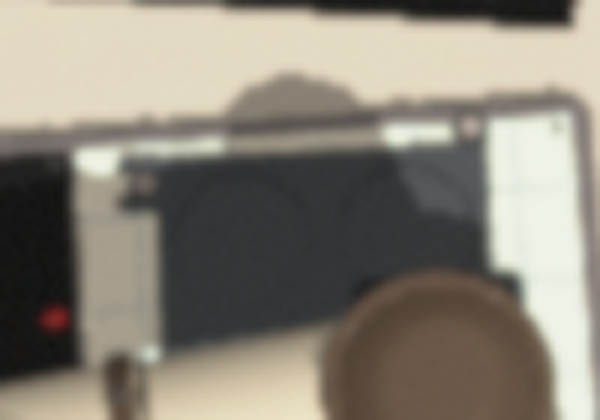

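Request:
arm_command([
  {"travel": [0,1.2,-0.05],"roll": 0,"fingers": 0},
  {"travel": [0,2.5,-0.1],"roll": 0,"fingers": 0},
  {"travel": [0,2.5,-4],"roll": 0,"fingers": 0},
  {"travel": [0,2.5,-8],"roll": 0,"fingers": 30},
  {"travel": [-3,0,-12],"roll": 0,"fingers": 60},
  {"travel": [-7,-2,-16],"roll": 0,"fingers": 85},
  {"travel": [-11,-4,-20],"roll": 0,"fingers": 85},
  {"travel": [-15,-6,-23],"roll": 0,"fingers": 85},
  {"travel": [-15,-6,-23],"roll": 0,"fingers": 85},
  {"travel": [-15,-6,-23],"roll": 0,"fingers": 85},
])

```text
time_s: 9.15
tcp_pos: [0.5369, 0.0877, 0.2847]
ee_rot: [[0.06, -0.998, 0.01], [-0.998, -0.06, 0.004], [-0.003, -0.01, -1.0]]
wrist_force: [0.1, -0.2, -0.1]
gripper_width: 0.558
```

```bash
python3 - <<'E'
from h import *
s=sense();print(s['time_s'],s['tcp_pos'])
im,d=save('wrist','w4.png')
pickle.dump((s,d),open('w4.pkl','wb'))
E
```

```text
9.15 [0.53685136 0.08770925 0.2846543 ]
```

View pics/w4.png

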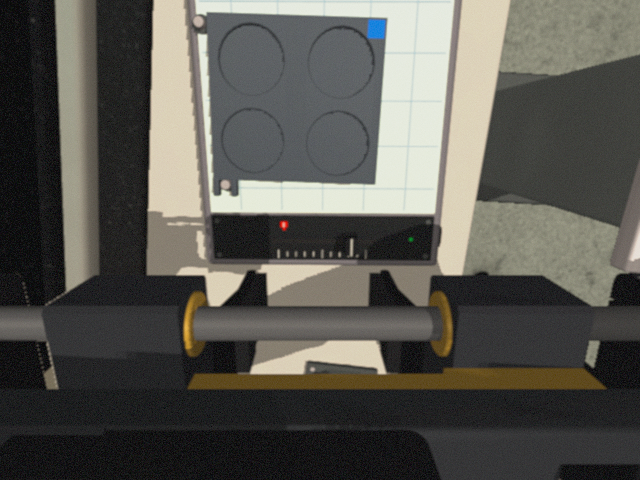

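The wrist picture shows the carrier lying against the stop pin at (199,21) and hooked on the pivot at (226,185). The blue corner is at (377,29), the red clip at (284,225) and the fader at (352,246). Next I'll check squareness and find the pocket centres.

```bash
python3 - <<'E'
from h import *
s,d=pickle.load(open('w4.pkl','rb'))
im=cv2.imread('pics/w4.png')
pl=lambda uv,z: plane('wrist',uv,z,s)
an=lambda a,b:np.degrees(np.arctan2(*(a-b)[1::-1]))
g=cv2.cvtColor(im,cv2.COLOR_BGR2GRAY)
# carrier mask -> rect in world
m=((g<95)).astype(np.uint8); m[:, :200]=0; m[190:]=0; m[:, 395:]=0
n,l,st,c=cv2.connectedComponentsWithStats(m); k=1+np.argmax(st[1:,4]); mm=(l==k).astype(np.uint8)
mm=cv2.morphologyEx(cv2.morphologyEx(mm,cv2.MORPH_CLOSE,np.ones((25,25))),cv2.MORPH_OPEN,np.ones((41,41)))
cn=max(cv2.findContours(mm,0,cv2.CHAIN_APPROX_NONE)[0],key=cv2.contourArea)[:,0]
W=np.array([pl(q,.045)[:2] for q in cn])*1000
r=cv2.minAreaRect(W.astype(np.float32)); print('rect',r, cv2.boxPoints(r).round(1).tolist())
# panel/shell edges
print('strip edge yaw', an(pl((215,215),.035),pl((435,215),.035)))
print('stop',pl((199,21),.045),'pivot',pl((226,185),.049),'clip',pl((284,225),.04),'fader',pl((352,246),.061))
ci=cv2.HoughCircles(cv2.GaussianBlur(cv2.resize(g[0:190,200:395],None,fx=3,fy=3),(5,5),0),3,1,150,param1=60,param2=25,minRadius=80,maxRadius=115)
for x,y,rr in (ci[0] if ci is not None else []):
    uv=(200+x/3,y/3); print('pocket',np.round(uv,1),rr/3,pl(uv,.045).round(4))
yaw=np.radians(3.2);R=np.array([[np.cos(yaw),-np.sin(yaw)],[np.sin(yaw),np.cos(yaw)]])
Y,X=np.where(d[60:200,100:160]>0)
for uv in [(75,100),(125,100),(125,180),(160,120)]: print(uv,P('wrist',uv,d[uv[1],uv[0]],s).round(3))
E
```

```text
rect ((568.8272094726562, 14.961250305175781), (168.7402801513672, 99.66383361816406), 2.429276704788208) [[482.3999938964844, 61.20000076293945], [486.6000061035156, -38.400001525878906], [655.2000122070312, -31.200000762939453], [651.0, 68.30000305175781]]
strip edge yaw 3.5799546761304675
stop [ 0.6630117  -0.08067146  0.045     ] pivot [0.63732162 0.07330611 0.049     ] clip [0.57564462 0.11503231 0.04      ] fader [0.50076811 0.12815209 0.061     ]
pocket [249.8  53.2] 28.033333 [ 0.6144 -0.0555  0.045 ]
pocket [340.8  56.2] 28.1 [ 0.5262 -0.058   0.045 ]
(75, 100) [ 0.766 -0.001  0.082]
(125, 100) [ 0.751 -0.007  0.023]
(125, 180) [0.759 0.079 0.02 ]
(160, 120) [0.724 0.011 0.   ]
```

```bash
python3 - <<'E'
from h import *
s=sense();im,d=capture('wrist');print(s['tcp_pos'],np.round(s['ee_rot'],4).tolist())
g=cv2.cvtColor(im,cv2.COLOR_RGB2GRAY).astype(float)
pl=lambda uv,z: plane('wrist',uv,z,s)
def edge(scan,axis,lo,hi):  # strongest gradient subpixel-ish; axis 0: horizontal edge (scan over cols)
    pts=[]
    gg=cv2.GaussianBlur(g,(3,3),0)
    for t in scan:
        line=gg[lo:hi,t] if axis==0 else gg[t,lo:hi]
        k=np.argmax(abs(np.diff(line)))+lo+.5
        pts.append((t,k) if axis==0 else (k,t))
    return np.array(pts)
def fit(pts,z):
    W=np.array([pl(q,z)[:2] for q in pts]); 
    vx,vy,x,y=cv2.fitLine(W.astype(np.float32),cv2.DIST_HUBER,0,.001,.001).ravel(); a=np.degrees(np.arctan2(vy,vx))
    return round(float(a),2),np.round([x,y],4)
print('car right',fit(edge(range(225,365,4),0,5,30),.045))
print('car left',fit(edge(range(245,365,4),0,172,198),.045))
print('car near',fit(edge(range(45,170,4),1,365,400),.045))
print('car far',fit(edge(range(45,165,4),1,200,225),.045))
print('strip/panel',fit(edge(range(225,430,4),0,200,225),.035))
print('shell near',fit(edge(range(20,200,4),1,430,456),.035))
for uv in [(250,60),(341,62),(252,141),(338,143)]: print(uv,pl(uv,.045).round(4))
pin=pl((226,185),.049)[:2]
for yw in [3.2]:
  a=np.radians(yw);R=np.array([[np.cos(a),-np.sin(a)],[np.sin(a),np.cos(a)]])
  for q in [(-30,-47),(-30,-124),(-118,-47),(-118,-124)]: print(q,(pin+R@np.array(q)/1000).round(4))
E
```

```text
[0.5349496  0.08615367 0.28250831] [[0.0582, -0.9983, 0.005], [-0.9983, -0.0582, 0.0024], [-0.0021, -0.0051, -1.0]]
car right (1.57, array([ 0.5704, -0.0913], dtype=float32))
car left (1.44, array([0.5534, 0.0654], dtype=float32))
car near (-88.49, array([ 0.4832, -0.0144], dtype=float32))
car far (-88.08, array([ 0.6545, -0.0068], dtype=float32))
strip/panel (3.08, array([0.5276, 0.0996], dtype=float32))
shell near (-86.78, array([ 0.4163, -0.0171], dtype=float32))
(250, 60) [ 0.6104 -0.0511  0.045 ]
(341, 62) [ 0.5224 -0.0543  0.045 ]
(252, 141) [0.6076 0.0248 0.045 ]
(338, 143) [0.5197 0.0217 0.045 ]
(-30, -47) [0.6062 0.0223]
(-30, -124) [ 0.6105 -0.0546]
(-118, -47) [0.5184 0.0174]
(-118, -124) [ 0.5227 -0.0595]
```

The measured yaws are 1.5 to 1.9° for the carrier and 3.1 to 3.2° for the viewer, so it is still about 1.5° short of square. I'll push again at the corner.

Request:
arm_command([
  {"travel": [4,3,0],"roll": 0,"fingers": 0},
  {"travel": [8,5.5,-0.1],"roll": 0,"fingers": 0},
  {"travel": [12,7.5,4],"roll": 0,"fingers": 0},
  {"travel": [15.3,8.9,9],"roll": 0,"fingers": 0},
  {"travel": [15.3,8.9,14],"roll": 0,"fingers": 0},
  {"travel": [15.3,8.9,18],"roll": 0,"fingers": 0},
  {"travel": [15.3,8.9,21],"roll": 0,"fingers": 0},
  {"travel": [15.3,8.9,22.8],"roll": 0,"fingers": 0},
  {"travel": [15.3,8.9,23.2],"roll": 0,"fingers": 0},
  {"travel": [15.3,8.9,23.2],"roll": 0,"fingers": 0},
])

```text
time_s: 10.25
tcp_pos: [0.4524, -0.0741, 0.0486]
ee_rot: [[0.055, -0.998, -0.001], [-0.998, -0.055, -0.0], [0.0, 0.002, -1.0]]
wrist_force: [-0.2, 0.2, 0.9]
gripper_width: 0.013
```

Request:
arm_command([
  {"travel": [0,-0.5,0],"roll": 0,"fingers": 0},
  {"travel": [0,-1.0,0],"roll": 0,"fingers": 0},
  {"travel": [0,-1.5,0],"roll": 0,"fingers": 0},
  {"travel": [0,-1.8,0],"roll": 0,"fingers": 0},
  {"travel": [0,-2.1,0],"roll": 0,"fingers": 0},
  {"travel": [0,-2.4,0],"roll": 0,"fingers": 0},
  {"travel": [0,-2.4,0],"roll": 0,"fingers": 0},
])

```text
time_s: 10.95
tcp_pos: [0.4751, -0.0725, 0.0485]
ee_rot: [[0.055, -0.998, -0.005], [-0.998, -0.055, -0.001], [0.0, 0.005, -1.0]]
wrist_force: [-3.9, 0.5, 3.2]
gripper_width: 0.005
```

Contact is made. I'll press on until it stops firmly.

Request:
arm_command([
  {"travel": [0,-0.2,-0.1],"roll": 0,"fingers": 0},
  {"travel": [0,-0.4,-0.1],"roll": 0,"fingers": 0},
  {"travel": [0,-0.6,-0.1],"roll": 0,"fingers": 0},
  {"travel": [0,-0.7,-0.1],"roll": 0,"fingers": 0},
  {"travel": [0,-0.7,-0.1],"roll": 0,"fingers": 0},
])

```text
time_s: 11.45
tcp_pos: [0.4778, -0.0731, 0.0488]
ee_rot: [[0.054, -0.998, -0.014], [-0.999, -0.054, -0.002], [0.001, 0.014, -1.0]]
wrist_force: [-11.8, -2.2, 6.7]
gripper_width: 0.007
```

Request:
arm_command([
  {"travel": [0,-0.2,-0.1],"roll": 0,"fingers": 0},
  {"travel": [0,-0.4,-0.1],"roll": 0,"fingers": 0},
  {"travel": [0,-0.5,-0.1],"roll": 0,"fingers": 0},
  {"travel": [0,-0.5,-0.1],"roll": 0,"fingers": 0},
])

```text
time_s: 11.85
tcp_pos: [0.478, -0.0733, 0.0489]
ee_rot: [[0.052, -0.998, -0.024], [-0.999, -0.052, -0.003], [0.001, 0.024, -1.0]]
wrist_force: [-18.2, -1.3, 10.4]
gripper_width: 0.003
```

Request:
arm_command([
  {"travel": [0,0.6,-0.05],"roll": 0,"fingers": 0},
  {"travel": [0,1.2,-0.1],"roll": 0,"fingers": 0},
  {"travel": [0,3.2,-1],"roll": 0,"fingers": 0},
  {"travel": [0,3.2,-6],"roll": 0,"fingers": 85},
  {"travel": [-4,0,-11],"roll": 0,"fingers": 85},
  {"travel": [-8,-2,-16],"roll": 0,"fingers": 85},
  {"travel": [-12,-4,-20],"roll": 0,"fingers": 85},
  {"travel": [-15.3,-5.0,-23.4],"roll": 0,"fingers": 85},
  {"travel": [-15.3,-5.0,-23.4],"roll": 0,"fingers": 85},
  {"travel": [-15.3,-5.0,-23.4],"roll": 0,"fingers": 85},
])

```text
time_s: 12.85
tcp_pos: [0.5356, 0.0884, 0.291]
ee_rot: [[0.06, -0.998, 0.015], [-0.998, -0.06, 0.005], [-0.004, -0.015, -1.0]]
wrist_force: [-0.9, 0.5, 0.2]
gripper_width: 0.557
```

```bash
cat > car.py <<'E'
from h import *
def measure(im,s,off=(0,0)):
    g=cv2.GaussianBlur(cv2.cvtColor(im,cv2.COLOR_RGB2GRAY),(3,3),0).astype(float)
    pl=lambda uv,z: plane('wrist',uv,z,s)
    def edge(axis,A,B,z,w=14):
        # A,B world (approx) ends of edge -> scan
        a,b=proj('wrist',[*A,z],s),proj('wrist',[*B,z],s); pts=[]
        for t in np.linspace(.12,.88,40):
            u,v=np.round(a+(b-a)*t).astype(int)
            if not(w<u<639-w and 0<=v<270): continue
            if axis==0:
                lo=max(v-w,0); k=np.argmax(abs(np.diff(g[lo:v+w,u])))+lo+.5; pts.append((u,k))
            else: k=np.argmax(abs(np.diff(g[v,u-w:u+w])))+u-w+.5; pts.append((k,v))
        W=np.array([pl(q,z)[:2] for q in pts])
        vx,vy,x,y=cv2.fitLine(W.astype(np.float32),cv2.DIST_HUBER,0,.001,.001).ravel()
        return round(float(np.degrees(np.arctan(vy/vx)) if axis==0 else np.degrees(np.arctan(vy/vx))),2),np.round([x,y],4).tolist(),len(pts)
    pin=np.array([.637,.073]); a=np.radians(3.2);R=np.array([[np.cos(a),-np.sin(a)],[np.sin(a),np.cos(a)]])
    C=lambda x,y: pin+R@np.array([x,y])
    print('car right',edge(0,C(.012,-.165),C(-.16,-.165),.045))
    print('car left',edge(0,C(-.01,-.006),C(-.16,-.006),.045))
    print('car near',edge(1,C(-.16,-.165),C(-.16,-.006),.045))
    print('car far',edge(1,C(.012,-.165),C(.012,-.02),.045,9))
    print('strip',edge(0,C(0.01,.029),C(-.20,.029),.035))
    print('shell near',edge(1,C(-.225,-.165),C(-.225,0.04),.035))
E
python3 - <<'E'
from car import *
s=sense();im,d=save('wrist','w5.png');print(s['time_s'],s['tcp_pos'],np.round(s['joint_velocities'],1))
measure(im,s)
E
```

```text
12.85 [0.53556311 0.08838226 0.29100402] [-2.3  0.6 -7.9 -2.5  1.2  1.6]
car right (2.69, [0.5738000273704529, -0.0925000011920929], 40)
car left (2.66, [0.5422999858856201, 0.06310000270605087], 40)
car near (-87.28, [0.4860000014305115, -0.03869999945163727], 40)
car far (-85.84, [0.6571000218391418, -0.01209999993443489], 40)
strip (3.1, [0.5260999798774719, 0.09939999878406525], 40)
shell near (-86.74, [0.4154999852180481, -0.0034000000450760126], 40)
```

The carrier is now at 2.7° against 3.1 to 3.2° for the viewer. That is within the slot play, and it is firmly against the stop. Now the dishes.

Request:
arm_command([
  {"travel": [34.5,6.5,4],"roll": 0,"fingers": 100},
  {"travel": [34.5,6.5,4],"roll": 0,"fingers": 100},
  {"travel": [34.5,6.5,4],"roll": 0,"fingers": 100},
  {"travel": [34.5,6.5,4],"roll": 0,"fingers": 100},
  {"travel": [34.5,6.5,4],"roll": 0,"fingers": 100},
  {"travel": [34.5,6.5,4],"roll": 0,"fingers": 100},
  {"travel": [34.5,6.5,4],"roll": 0,"fingers": 100},
  {"travel": [34.5,6.5,4],"roll": 0,"fingers": 100},
  {"travel": [34.5,6.5,4],"roll": 0,"fingers": 100},
  {"travel": [34.5,6.5,4],"roll": 0,"fingers": 100},
])

```text
time_s: 13.9
tcp_pos: [0.4848, -0.2637, 0.2447]
ee_rot: [[0.056, -0.998, 0.0], [-0.998, -0.056, 0.0], [-0.0, -0.0, -1.0]]
wrist_force: [-0.3, -0.2, -0.7]
gripper_width: 0.998
```

```bash
python3 - <<'E'
from h import *
s=sense();im,d=save('wrist','w6.png');pickle.dump((s,d),open('w6.pkl','wb'));print(s['time_s'],s['tcp_pos'],np.round(s['joint_velocities'],1))
for r in cut_out('wrist','dish_0_mid'):
    m=r['mask'].astype(np.uint8); c=max(cv2.findContours(m,0,2)[0],key=cv2.contourArea)
    (u,v),rad=cv2.minEnclosingCircle(c); hsv=cv2.cvtColor(im,cv2.COLOR_RGB2HSV)[r['mask']].mean(0)
    print(round(r['p'],2),(round(u),round(v)),round(rad,1),hsv.round(),plane('wrist',(u,v),.014,s).round(4))
print([(np.round(r['position'],3).tolist(),round(r['p'],2)) for r in search_frame('wrist','dish_0_mid')])
E
```

```text
13.9 [ 0.48475251 -0.26370498  0.2446883 ] [ 1.6 -0.7  0.2  0.1 -0.2  0.1]
0.69 (360, 190) 29.0 [ 47.  15. 176.] [ 0.4428 -0.283   0.014 ]
0.39 (290, 355) 85.4 [ 38.  29. 193.] [ 0.5075 -0.0838  0.014 ]
[([0.443, -0.281, 0.011], 0.59)]
```

View pics/w6.png

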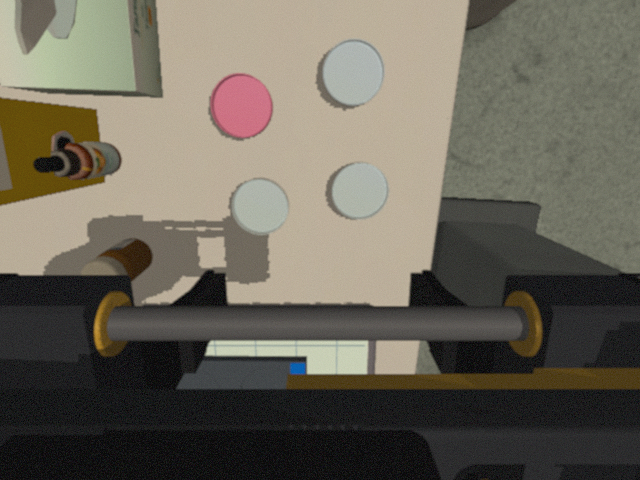

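The wrist picture shows three clear dishes at (353,72), (359,190) and (260,206). The pink look-alike is at (242,105) and has a distinct hue, so it stays. I'll grasp the dish at (359,190) first.

Request:
arm_command([
  {"travel": [1.7,4.3,4],"roll": 0,"fingers": 100},
  {"travel": [1.7,4.3,9],"roll": 0,"fingers": 100},
  {"travel": [1.7,4.3,14],"roll": 0,"fingers": 100},
  {"travel": [1.7,4.3,18],"roll": 0,"fingers": 100},
  {"travel": [1.7,4.3,20.5],"roll": 0,"fingers": 100},
  {"travel": [1.7,4.3,22.0],"roll": 0,"fingers": 100},
  {"travel": [1.7,4.3,22.65],"roll": 0,"fingers": 100},
  {"travel": [1.7,4.3,22.65],"roll": 0,"fingers": 100},
])

```text
time_s: 14.85
tcp_pos: [0.4432, -0.2826, 0.0182]
ee_rot: [[0.057, -0.998, -0.001], [-0.998, -0.057, 0.0], [-0.0, 0.001, -1.0]]
wrist_force: [0.1, 0.3, 0.2]
gripper_width: 1.002
```

Request:
arm_command([
  {"travel": [0,0,0],"roll": 0,"fingers": 60},
  {"travel": [0,0,0],"roll": 0,"fingers": 60},
  {"travel": [0,0,0],"roll": 0,"fingers": 60},
  {"travel": [0,0,0],"roll": 0,"fingers": 60},
  {"travel": [0,0,0],"roll": 0,"fingers": 60},
])

```text
time_s: 15.35
tcp_pos: [0.4432, -0.2835, 0.0191]
ee_rot: [[0.056, -0.998, 0.001], [-0.998, -0.056, -0.0], [0.0, -0.001, -1.0]]
wrist_force: [-0.2, 0.4, 3.8]
gripper_width: 0.675
```

Request:
arm_command([
  {"travel": [0,0,-0.5],"roll": 0,"fingers": 50},
  {"travel": [0,0,-2],"roll": 0,"fingers": 50},
  {"travel": [0,0,-5],"roll": 0,"fingers": 50},
  {"travel": [0,0,-9],"roll": 0,"fingers": 50},
  {"travel": [0,0,-12],"roll": 0,"fingers": 50},
  {"travel": [0,0,-12],"roll": 0,"fingers": 50},
])

```text
time_s: 15.95
tcp_pos: [0.4458, -0.2845, 0.1436]
ee_rot: [[0.057, -0.998, 0.01], [-0.998, -0.057, -0.004], [0.004, -0.01, -1.0]]
wrist_force: [-0.1, 0.3, 0.2]
gripper_width: 0.676
```

```bash
python3 - <<'E'
from h import *
s=sense();im,d=save('side','s7.png');print(s['time_s'],s['tcp_pos'],s['gripper_width'])
u,v=proj('side',s['tcp_pos']).astype(int);print(u,v)
cv2.imwrite('pics/c7.png',cv2.resize(im[v-60:v+60,u-80:u+80,::-1],None,fx=4,fy=4,interpolation=cv2.INTER_CUBIC))
E
```

```text
15.95 [ 0.44580669 -0.28451387  0.14363092] 0.6757321248784474
332 271
```

View pics/c7.png

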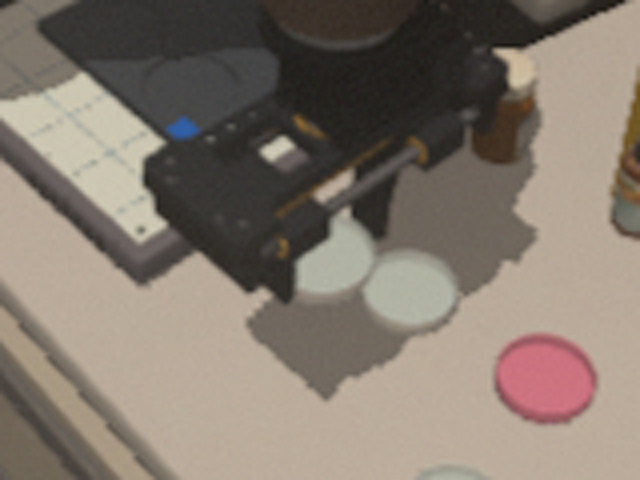

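The dish is held level at (325,260) in the crop. I'll go over the carrier and measure the pocket from a still arm.

Request:
arm_command([
  {"travel": [-4,-1.2,-3],"roll": 0,"fingers": 50},
  {"travel": [-8,-2.4,-6],"roll": 0,"fingers": 50},
  {"travel": [-12,-3.6,-9],"roll": 0,"fingers": 50},
  {"travel": [-16,-5,-10.7],"roll": 0,"fingers": 50},
  {"travel": [-20.5,-6.5,-10.7],"roll": 0,"fingers": 50},
  {"travel": [-25,-8,-10.7],"roll": 0,"fingers": 50},
  {"travel": [-29.5,-9.5,-10.7],"roll": 0,"fingers": 50},
  {"travel": [-33.9,-10.8,-10.7],"roll": 0,"fingers": 50},
  {"travel": [-33.9,-10.8,-10.7],"roll": 0,"fingers": 50},
  {"travel": [-33.9,-10.8,-10.7],"roll": 0,"fingers": 50},
])

```text
time_s: 17.0
tcp_pos: [0.5312, 0.0619, 0.2439]
ee_rot: [[0.057, -0.998, -0.003], [-0.998, -0.057, -0.001], [0.001, 0.003, -1.0]]
wrist_force: [-0.2, -0.4, -0.6]
gripper_width: 0.674
```

Request:
arm_command([
  {"travel": [0,0,0],"roll": 0,"fingers": 50},
  {"travel": [0,0,0],"roll": 0,"fingers": 50},
  {"travel": [0,0,0],"roll": 0,"fingers": 50},
])

```text
time_s: 17.3
tcp_pos: [0.5317, 0.06, 0.2456]
ee_rot: [[0.054, -0.999, -0.0], [-0.999, -0.054, -0.0], [0.0, 0.0, -1.0]]
wrist_force: [-0.5, 0.4, 0.4]
gripper_width: 0.678
```

```bash
python3 - <<'E'
from car import *
s=sense();im,d=save('wrist','w8.png');pickle.dump((s,d),open('w8.pkl','wb'));print(s['time_s'],s['tcp_pos'],np.round(s['joint_velocities'],1),s['gripper_width'])
measure(im,s)
g=cv2.cvtColor(im,cv2.COLOR_RGB2GRAY)
# rectify panel top (z=.045) 0.25 mm/px : x down .66->.46 , y
src=np.float32([proj('wrist',[x,y,.045],s) for x,y in [(.67,.09),(.67,-.11),(.47,-.11),(.47,.09)]])
H=cv2.getPerspectiveTransform(src,np.float32([[0,0],[600,0],[600,600],[0,600]]))
r=cv2.warpPerspective(im,H,(600,600)); cv2.imwrite('pics/r8.png',r[:,:,::-1])
gr=cv2.GaussianBlur(cv2.cvtColor(r,cv2.COLOR_RGB2GRAY),(5,5),0)
for c in (cv2.HoughCircles(cv2.createCLAHE(4,(8,8)).apply(gr),cv2.HOUGH_GRADIENT,1,180,param1=60,param2=18,minRadius=90,maxRadius=101)[0]):
    print('circle',c[2]/3,'mm at',round(.67-c[1]/3000,4),round(.09-c[0]/3000,4))
E
```

```text
17.3 [0.53169466 0.06002129 0.24556604] [ 0.2 -0.3  0.4  0.1 -0.1 -0. ] 0.677766898227043
car right (2.91, [0.5713000297546387, -0.09269999712705612], 40)
car left (2.48, [0.5523999929428101, 0.06340000033378601], 40)
car near (-87.37, [0.48539999127388, -0.025100000202655792], 40)
car far (-86.85, [0.6572999954223633, -0.020400000736117363], 40)
strip (7.73, [0.5432999730110168, 0.0940999984741211], 40)
shell near (-86.85, [0.41600000858306885, -0.008200000040233135], 40)
circle 32.733334 mm at 0.5285 -0.0542
circle 33.466667 mm at 0.6158 -0.0508
circle 32.733334 mm at 0.6118 0.0262
circle 33.100002 mm at 0.5242 0.0222
```

View pics/r8.png

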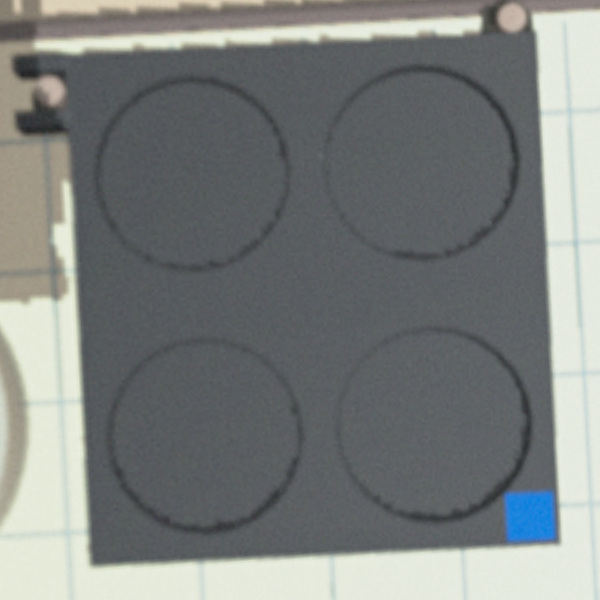

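The rectified picture (3 px/mm) shows all four pockets clearly: P0 (193,172), P1 (421,162), P2 (204,435), P3 (432,423). The carrier touches the stop pin at (511,17) and is hooked at (48,92).

Request:
arm_command([
  {"travel": [4,0.4,0],"roll": 0,"fingers": 50},
  {"travel": [8,0.8,2],"roll": 0,"fingers": 50},
  {"travel": [11.4,1.0,5],"roll": 0,"fingers": 50},
  {"travel": [11.4,1.0,9],"roll": 0,"fingers": 50},
  {"travel": [11.4,1.0,13],"roll": 0,"fingers": 50},
  {"travel": [11.4,1.0,16],"roll": 0,"fingers": 50},
  {"travel": [11.4,1.0,17.6],"roll": 0,"fingers": 50},
  {"travel": [11.4,1.0,17.8],"roll": 0,"fingers": 50},
  {"travel": [11.4,1.0,17.8],"roll": 0,"fingers": 50},
  {"travel": [11.4,1.0,17.8],"roll": 0,"fingers": 50},
])

```text
time_s: 18.35
tcp_pos: [0.5293, -0.0533, 0.0689]
ee_rot: [[0.056, -0.998, 0.003], [-0.998, -0.056, 0.0], [-0.0, -0.003, -1.0]]
wrist_force: [0.3, -0.3, 0.1]
gripper_width: 0.674
```

Request:
arm_command([
  {"travel": [0.0,0,0.2],"roll": 0,"fingers": 50},
  {"travel": [0.0,0,0.4],"roll": 0,"fingers": 50},
  {"travel": [0.0,0,0.55],"roll": 0,"fingers": 50},
  {"travel": [0.0,0,0.65],"roll": 0,"fingers": 50},
  {"travel": [0.0,0,0.65],"roll": 0,"fingers": 50},
])

```text
time_s: 18.85
tcp_pos: [0.5282, -0.0532, 0.061]
ee_rot: [[0.056, -0.998, -0.0], [-0.998, -0.056, -0.0], [0.0, 0.0, -1.0]]
wrist_force: [-0.1, -0.6, -0.6]
gripper_width: 0.677
```

Request:
arm_command([
  {"travel": [0.0,0,0.1],"roll": 0,"fingers": 50},
  {"travel": [0.0,0,0.15],"roll": 0,"fingers": 50},
  {"travel": [0.0,0,0.15],"roll": 0,"fingers": 85},
  {"travel": [0.0,0,0.15],"roll": 0,"fingers": 85},
  {"travel": [0.0,0,0.15],"roll": 0,"fingers": 85},
  {"travel": [0.0,0,0.15],"roll": 0,"fingers": 85},
])

```text
time_s: 19.45
tcp_pos: [0.5283, -0.0532, 0.0595]
ee_rot: [[0.056, -0.998, -0.0], [-0.998, -0.056, 0.0], [-0.0, 0.0, -1.0]]
wrist_force: [0.4, -0.5, 0.6]
gripper_width: 0.838
```

Request:
arm_command([
  {"travel": [0,0,-2],"roll": 0,"fingers": 85},
  {"travel": [0,0,-6],"roll": 0,"fingers": 100},
  {"travel": [2,0.5,-10.5],"roll": 0,"fingers": 100},
  {"travel": [6,1.5,-14],"roll": 0,"fingers": 100},
  {"travel": [10,2.5,-17],"roll": 0,"fingers": 100},
  {"travel": [14.5,3.5,-18.5],"roll": 0,"fingers": 100},
  {"travel": [19,4.5,-18.5],"roll": 0,"fingers": 100},
  {"travel": [20.5,5,-18.5],"roll": 0,"fingers": 100},
  {"travel": [20.5,5,-18.5],"roll": 0,"fingers": 100},
  {"travel": [20.5,5,-18.5],"roll": 0,"fingers": 100},
])

```text
time_s: 20.45
tcp_pos: [0.4894, -0.2603, 0.244]
ee_rot: [[0.055, -0.998, -0.001], [-0.998, -0.055, 0.001], [-0.001, 0.001, -1.0]]
wrist_force: [-0.3, 0.5, -0.0]
gripper_width: 1.002
```

```bash
cat > dish.py <<'E'
from h import *
def dishes(im,s,z=.009):
    hsv=cv2.cvtColor(im,cv2.COLOR_RGB2HSV); lab=cv2.cvtColor(im,cv2.COLOR_RGB2LAB).astype(int)
    m=((lab[:,:,2]<133)&(lab[:,:,1]<128)&(hsv[:,:,2]>90)).astype(np.uint8); m[268:]=0
    m=cv2.morphologyEx(m,cv2.MORPH_OPEN,np.ones((7,7)))
    out=[]
    for c in cv2.findContours(m,0,2)[0]:
        (u,v),r=cv2.minEnclosingCircle(c); a=cv2.contourArea(c)
        if 15<r<50 and a>.75*np.pi*r*r: out.append(((round(u),round(v)),round(r,1),round(a/np.pi/r/r,2),plane('wrist',(u,v),z,s).round(4).tolist()))
    return out
E
python3 - <<'E'
from dish import *
s=sense();im,d=save('wrist','w9.png');print(s['time_s'],s['tcp_pos'],np.round(s['joint_velocities'],1))
for o in dishes(im,s): print(o)
im6=cv2.imread('pics/w6.png')[:,:,::-1]; s6,_=pickle.load(open('w6.pkl','rb'))
for o in dishes(np.ascontiguousarray(im6),s6): print('old',o)
im,d=save('top','t9.png')
E
```

```text
20.45 [ 0.48944534 -0.2603364   0.24395412] [ 1.4 -0.1 -0.1  0.1  0.1  0.1]
((358, 67), 32.5, 0.79, [0.4586, -0.3972, 0.009])
old ((354, 70), 31.0, 0.84, [0.4577, -0.3976, 0.009])
```

```bash
cat > dish.py <<'E'
from h import *
def dishes(im,s,x0=.62,y0=-.17,w=.28,z=.014):
    src=np.float32([proj('wrist',[x,y,z],s) for x,y in [(x0,y0),(x0,y0-w),(x0-w,y0-w),(x0-w,y0)]]); n=int(w*3000)
    r=cv2.warpPerspective(im,cv2.getPerspectiveTransform(src,np.float32([[0,0],[n,0],[n,n],[0,n]])),(n,n))
    g=cv2.medianBlur(cv2.cvtColor(r,cv2.COLOR_RGB2GRAY),5); hsv=cv2.cvtColor(r,cv2.COLOR_RGB2HSV)
    c=cv2.HoughCircles(g,cv2.HOUGH_GRADIENT,1.5,160,param1=80,param2=28,minRadius=84,maxRadius=96)
    out=[]
    for u,v,q in (c[0] if c is not None else []):
        m=np.zeros((n,n),np.uint8); cv2.circle(m,(int(u),int(v)),60,1,-1); h=hsv[m>0].mean(0) if m.any() else None
        out.append((round(x0-v/3000,4),round(y0-u/3000,4),round(q/3,1),h.round(),np.round(proj('wrist',[x0-v/3000,y0-u/3000,z],s))))
    return out
E
python3 - <<'E'
from dish import *
s=sense();im=np.ascontiguousarray(cv2.imread('pics/w9.png')[:,:,::-1])
for o in dishes(im,s): print(*o)
print()
im6=np.ascontiguousarray(cv2.imread('pics/w6.png')[:,:,::-1]); s6,_=pickle.load(open('w6.pkl','rb'))
for o in dishes(im6,s6): print('old',*o)
E
```

```text
0.5652 -0.3562 29.0 [174. 111. 204.] [247. 104.]
0.4592 -0.3942 29.0 [ 64.   9. 180.] [358.  69.]

old 0.5668 -0.3572 31.7 [174. 111. 204.] [240. 107.]
old 0.4592 -0.3928 28.9 [ 62.   9. 180.] [352.  75.]
old 0.4418 -0.2812 30.0 [ 47.  15. 180.] [360. 192.]
```

Request:
arm_command([
  {"travel": [4.5,1.2,0],"roll": 0,"fingers": 100},
  {"travel": [9,2.6,2],"roll": 0,"fingers": 100},
  {"travel": [13.2,3.75,5],"roll": 0,"fingers": 100},
  {"travel": [13.2,3.75,10],"roll": 0,"fingers": 100},
  {"travel": [13.2,3.75,14.5],"roll": 0,"fingers": 100},
  {"travel": [13.2,3.75,18.5],"roll": 0,"fingers": 100},
  {"travel": [13.2,3.75,21],"roll": 0,"fingers": 100},
  {"travel": [13.2,3.75,22.6],"roll": 0,"fingers": 100},
  {"travel": [13.2,3.75,22.6],"roll": 0,"fingers": 100},
  {"travel": [13.2,3.75,22.6],"roll": 0,"fingers": 100},
])

```text
time_s: 21.55
tcp_pos: [0.4606, -0.3939, 0.0188]
ee_rot: [[0.058, -0.998, -0.0], [-0.998, -0.058, -0.0], [0.0, 0.0, -1.0]]
wrist_force: [0.9, -0.2, -0.7]
gripper_width: 1.002
```

Request:
arm_command([
  {"travel": [0,0,0],"roll": 0,"fingers": 50},
  {"travel": [0,0,0],"roll": 0,"fingers": 50},
  {"travel": [0,0,0],"roll": 0,"fingers": 50},
  {"travel": [0,0,0],"roll": 0,"fingers": 50},
  {"travel": [0,0,0],"roll": 0,"fingers": 50},
])

```text
time_s: 22.05
tcp_pos: [0.4597, -0.3947, 0.0191]
ee_rot: [[0.056, -0.998, 0.001], [-0.998, -0.056, -0.0], [0.0, -0.0, -1.0]]
wrist_force: [-1.0, 0.9, 2.3]
gripper_width: 0.672
```

Request:
arm_command([
  {"travel": [0,0,-2],"roll": 0,"fingers": 50},
  {"travel": [0,0,-6],"roll": 0,"fingers": 50},
  {"travel": [0,0,-11],"roll": 0,"fingers": 50},
  {"travel": [-3,-1,-15],"roll": 0,"fingers": 50},
  {"travel": [-7,-2,-18],"roll": 0,"fingers": 50},
  {"travel": [-11,-3,-21],"roll": 0,"fingers": 50},
  {"travel": [-15,-4,-22.6],"roll": 0,"fingers": 50},
  {"travel": [-19.5,-5,-22.6],"roll": 0,"fingers": 50},
  {"travel": [-24,-6,-22.6],"roll": 0,"fingers": 50},
  {"travel": [-28.5,-7,-22.6],"roll": 0,"fingers": 50},
])

```text
time_s: 23.05
tcp_pos: [0.5135, -0.1044, 0.2449]
ee_rot: [[0.055, -0.998, 0.001], [-0.998, -0.055, 0.0], [-0.0, -0.001, -1.0]]
wrist_force: [0.9, -0.9, -0.7]
gripper_width: 0.668
```

Request:
arm_command([
  {"travel": [-4.5,-0.8,0],"roll": 0,"fingers": 50},
  {"travel": [-9,-1.6,0],"roll": 0,"fingers": 50},
  {"travel": [-13.5,-2.4,0],"roll": 0,"fingers": 50},
  {"travel": [-16.5,-2.8,0],"roll": 0,"fingers": 50},
  {"travel": [-16.5,-2.8,0],"roll": 0,"fingers": 50},
  {"travel": [-16.5,-2.8,0],"roll": 0,"fingers": 50},
  {"travel": [-16.5,-2.8,0],"roll": 0,"fingers": 50},
])

```text
time_s: 23.75
tcp_pos: [0.5322, 0.0594, 0.2445]
ee_rot: [[0.055, -0.999, -0.0], [-0.999, -0.055, -0.0], [0.0, 0.0, -1.0]]
wrist_force: [0.4, -0.3, -0.4]
gripper_width: 0.673
```

```bash
cat >> car.py <<'E'
def rect(im,s,fn=None,z=.045):
    src=np.float32([proj('wrist',[x,y,z],s) for x,y in [(.67,.09),(.67,-.11),(.47,-.11),(.47,.09)]])
    r=cv2.warpPerspective(im,cv2.getPerspectiveTransform(src,np.float32([[0,0],[600,0],[600,600],[0,600]])),(600,600))
    if fn: cv2.imwrite('pics/'+fn,r[:,:,::-1])
    g=cv2.createCLAHE(4,(8,8)).apply(cv2.GaussianBlur(cv2.cvtColor(r,cv2.COLOR_RGB2GRAY),(5,5),0))
    c=cv2.HoughCircles(g,cv2.HOUGH_GRADIENT,1,180,param1=60,param2=18,minRadius=82,maxRadius=101)
    for q in c[0]: print('circle',q[2]/3,'mm at',round(.67-q[1]/3000,4),round(.09-q[0]/3000,4))
E
python3 - <<'E'
from car import *
s=sense();im,d=save('wrist','w10.png');print(s['time_s'],s['tcp_pos'],np.round(s['joint_velocities'],1),s['gripper_width'])
rect(im,s,'r10.png'); measure(im,s)
for x,y in [(.5285,-.0542),(.6158,-.0508)]:
    u,v=proj('wrist',[x,y,.054],s).astype(int); print(P('wrist',(u,v),d[v,u],s))
E
```

```text
23.75 [0.53219365 0.05940844 0.24445724] [-0.9 -0.1  0.1  0.   0.  -0. ] 0.6732048081459129
circle 33.466667 mm at 0.6162 -0.0508
circle 33.466667 mm at 0.5245 0.0218
circle 32.0 mm at 0.5278 -0.0525
circle 33.466667 mm at 0.6122 0.0265
car right (2.73, [0.5676000118255615, -0.09290000051259995], 40)
car left (2.67, [0.5493000149726868, 0.06319999694824219], 40)
car near (-87.24, [0.48539999127388, -0.025100000202655792], 40)
car far (-87.72, [0.6574000120162964, -0.03440000116825104], 40)
strip (10.27, [0.5436999797821045, 0.0925000011920929], 40)
shell near (-86.8, [0.41600000858306885, -0.008200000040233135], 40)
[ 0.52905263 -0.05470932  0.05223893]
[ 0.61985381 -0.05307704  0.0386762 ]
```

View pics/r10.png

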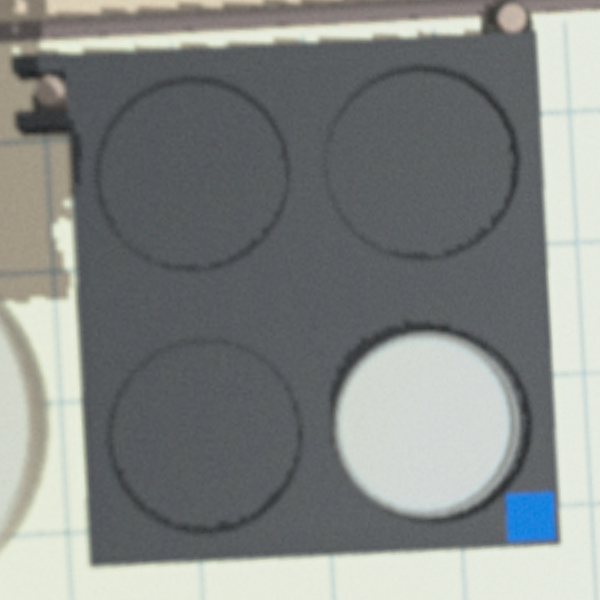

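Dish 1 is seated in P3 at (425,425). Dish 2 goes to P2.

Request:
arm_command([
  {"travel": [2,0.5,3],"roll": 0,"fingers": 50},
  {"travel": [3.7,1.0,7],"roll": 0,"fingers": 50},
  {"travel": [3.7,1.0,11],"roll": 0,"fingers": 50},
  {"travel": [3.7,1.0,15],"roll": 0,"fingers": 50},
  {"travel": [3.7,1.0,17],"roll": 0,"fingers": 50},
  {"travel": [3.7,1.0,17.65],"roll": 0,"fingers": 50},
  {"travel": [3.7,1.0,17.65],"roll": 0,"fingers": 50},
  {"travel": [3.7,1.0,17.9],"roll": 0,"fingers": 50},
  {"travel": [3.7,1.0,18.2],"roll": 0,"fingers": 50},
  {"travel": [3.7,1.0,18.35],"roll": 0,"fingers": 50},
])

```text
time_s: 24.8
tcp_pos: [0.5251, 0.0229, 0.0619]
ee_rot: [[0.056, -0.998, 0.002], [-0.998, -0.056, 0.001], [-0.001, -0.002, -1.0]]
wrist_force: [-0.3, -0.1, -0.1]
gripper_width: 0.671
```

Request:
arm_command([
  {"travel": [0.0,0,0.0],"roll": 0,"fingers": 50},
  {"travel": [0.0,0,0.1],"roll": 0,"fingers": 50},
])

```text
time_s: 25.0
tcp_pos: [0.5249, 0.0228, 0.0605]
ee_rot: [[0.056, -0.998, 0.001], [-0.998, -0.056, 0.0], [-0.0, -0.001, -1.0]]
wrist_force: [-0.2, -0.5, -0.6]
gripper_width: 0.672
```

Request:
arm_command([
  {"travel": [0.0,0,0.05],"roll": 0,"fingers": 85},
  {"travel": [0.0,0,0.05],"roll": 0,"fingers": 85},
  {"travel": [0.0,0,0.05],"roll": 0,"fingers": 85},
  {"travel": [0.0,0,0.05],"roll": 0,"fingers": 85},
  {"travel": [0,0,-2],"roll": 0,"fingers": 85},
  {"travel": [0,0,-6],"roll": 0,"fingers": 100},
  {"travel": [2,0.1,-10.5],"roll": 0,"fingers": 100},
  {"travel": [6,0.3,-14],"roll": 0,"fingers": 100},
  {"travel": [10,0.5,-17],"roll": 0,"fingers": 100},
  {"travel": [14.5,0.7,-18.5],"roll": 0,"fingers": 100},
])

```text
time_s: 26.0
tcp_pos: [0.5266, -0.1229, 0.2484]
ee_rot: [[0.058, -0.998, 0.006], [-0.998, -0.058, -0.0], [0.001, -0.006, -1.0]]
wrist_force: [0.5, 0.3, -1.1]
gripper_width: 0.996
```

Request:
arm_command([
  {"travel": [4,0,0],"roll": 0,"fingers": 100},
  {"travel": [6.5,0,0],"roll": 0,"fingers": 100},
  {"travel": [6.5,0,0],"roll": 0,"fingers": 100},
  {"travel": [6.5,0,0],"roll": 0,"fingers": 100},
])

```text
time_s: 26.4
tcp_pos: [0.5289, -0.1871, 0.2445]
ee_rot: [[0.054, -0.999, -0.001], [-0.999, -0.054, 0.0], [-0.0, 0.001, -1.0]]
wrist_force: [0.1, -0.3, -0.1]
gripper_width: 1.003
```

```bash
python3 - <<'E'
from dish import *
s=sense();im,d=save('wrist','w11.png');print(s['time_s'],s['tcp_pos'],np.round(s['joint_velocities'],1))
for o in dishes(im,s): print(*o)
print([(np.round(r['position'],4).tolist(),round(r['p'],2)) for r in search_frame('wrist','dish_0_mid')])
for r in cut_out('wrist','dish_0_mid'):
    m=r['mask'].astype(np.uint8); c=max(cv2.findContours(m,0,2)[0],key=cv2.contourArea)
    (u,v),rad=cv2.minEnclosingCircle(c); print(round(r['p'],2),(round(u),round(v)),round(rad,1),cv2.cvtColor(im,cv2.COLOR_RGB2HSV)[r['mask']].mean(0).round(),plane('wrist',(u,v),.01,s).round(4))
E
```

```text
26.4 [ 0.52888419 -0.18714706  0.24447968] [ 1.6 -0.4 -0.4  0.   0.1 -0.1]
0.5648 -0.3568 28.9 [174. 108. 205.] [289.  24.]
0.5682 -0.2778 29.5 [ 52.  12. 181.] [283. 113.]
[([0.5318, -0.0415, 0.0526], 0.76), ([0.5164, -0.1218, 0.0361], 0.63)]
0.65 (311, 344) 28.1 [ 46.  15. 166.] [ 0.5281 -0.0202  0.01  ]
```

View pics/w11.png

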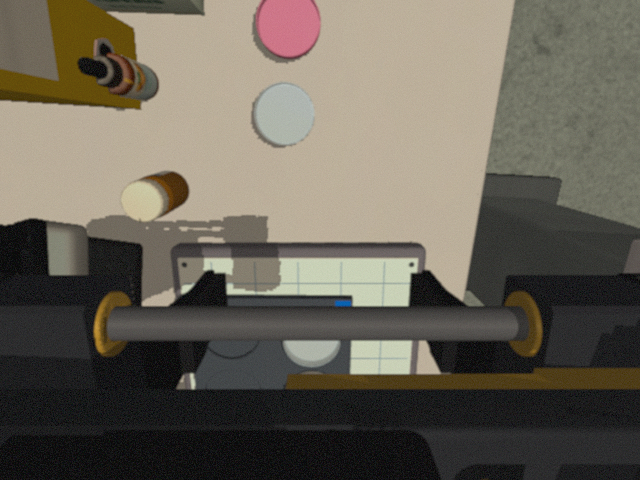

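The last clear dish has been knocked to (283,113) in the picture, i.e. (0.568, -0.278). The pink one at (289,24) stays. I'll grasp the clear one.

Request:
arm_command([
  {"travel": [4,-1.5,0],"roll": 0,"fingers": 100},
  {"travel": [8,-3,2],"roll": 0,"fingers": 100},
  {"travel": [9.25,-3.4,6],"roll": 0,"fingers": 100},
  {"travel": [9.25,-3.4,10],"roll": 0,"fingers": 100},
  {"travel": [9.25,-3.4,14.5],"roll": 0,"fingers": 100},
  {"travel": [9.25,-3.4,18.5],"roll": 0,"fingers": 100},
  {"travel": [9.25,-3.4,21],"roll": 0,"fingers": 100},
  {"travel": [9.25,-3.4,22.65],"roll": 0,"fingers": 100},
  {"travel": [9.25,-3.4,22.65],"roll": 0,"fingers": 100},
  {"travel": [9.25,-3.4,22.65],"roll": 0,"fingers": 100},
])

```text
time_s: 27.55
tcp_pos: [0.569, -0.2766, 0.0188]
ee_rot: [[0.057, -0.998, 0.0], [-0.998, -0.057, -0.0], [0.0, -0.0, -1.0]]
wrist_force: [-0.6, 0.3, -0.2]
gripper_width: 1.002
```

Request:
arm_command([
  {"travel": [0,0,0],"roll": 0,"fingers": 50},
  {"travel": [0,0,0],"roll": 0,"fingers": 50},
  {"travel": [0,0,0],"roll": 0,"fingers": 50},
  {"travel": [0,0,0],"roll": 0,"fingers": 50},
  {"travel": [0,0,0],"roll": 0,"fingers": 50},
])

```text
time_s: 28.05
tcp_pos: [0.5684, -0.2774, 0.0189]
ee_rot: [[0.056, -0.998, 0.0], [-0.998, -0.056, -0.0], [0.0, -0.0, -1.0]]
wrist_force: [-0.6, -0.3, 2.2]
gripper_width: 0.674
```

Request:
arm_command([
  {"travel": [0,0,-2],"roll": 0,"fingers": 50},
  {"travel": [0,0,-6],"roll": 0,"fingers": 50},
  {"travel": [0,0,-10],"roll": 0,"fingers": 50},
  {"travel": [-4,-1,-12],"roll": 0,"fingers": 50},
  {"travel": [-8.5,-2,-12],"roll": 0,"fingers": 50},
  {"travel": [-13,-3,-12],"roll": 0,"fingers": 50},
  {"travel": [-17.5,-4.5,-12],"roll": 0,"fingers": 50},
  {"travel": [-22.3,-6.0,-12],"roll": 0,"fingers": 50},
  {"travel": [-22.3,-6.0,-12],"roll": 0,"fingers": 50},
  {"travel": [-22.3,-6.0,-12],"roll": 0,"fingers": 50},
])

```text
time_s: 29.05
tcp_pos: [0.6159, -0.05, 0.1382]
ee_rot: [[0.058, -0.998, -0.0], [-0.998, -0.058, 0.0], [-0.0, 0.0, -1.0]]
wrist_force: [0.0, -0.2, -0.4]
gripper_width: 0.671
```

Request:
arm_command([
  {"travel": [0,0,2.5],"roll": 0,"fingers": 50},
  {"travel": [0,0,5],"roll": 0,"fingers": 50},
  {"travel": [0,0,6.5],"roll": 0,"fingers": 50},
  {"travel": [0,0,7.1],"roll": 0,"fingers": 50},
  {"travel": [0,0,7.1],"roll": 0,"fingers": 50},
  {"travel": [0,0,7.1],"roll": 0,"fingers": 50},
])

```text
time_s: 29.65
tcp_pos: [0.6164, -0.052, 0.0682]
ee_rot: [[0.055, -0.998, 0.001], [-0.998, -0.055, -0.0], [0.0, -0.001, -1.0]]
wrist_force: [-0.3, -0.4, 0.3]
gripper_width: 0.672
```

Request:
arm_command([
  {"travel": [0,0,0.2],"roll": 0,"fingers": 50},
  {"travel": [0,0,0.4],"roll": 0,"fingers": 50},
  {"travel": [0,0,0.6],"roll": 0,"fingers": 50},
  {"travel": [0,0,0.75],"roll": 0,"fingers": 50},
  {"travel": [0,0,0.8],"roll": 0,"fingers": 50},
  {"travel": [0,0,0.8],"roll": 0,"fingers": 50},
])

```text
time_s: 30.25
tcp_pos: [0.6158, -0.0513, 0.0592]
ee_rot: [[0.056, -0.998, -0.0], [-0.998, -0.056, -0.0], [0.0, 0.0, -1.0]]
wrist_force: [-0.1, 0.3, 0.8]
gripper_width: 0.673
```

Request:
arm_command([
  {"travel": [0,0,0],"roll": 0,"fingers": 79},
  {"travel": [0,0,0],"roll": 0,"fingers": 79},
  {"travel": [0,0,0],"roll": 0,"fingers": 79},
  {"travel": [0,0,0],"roll": 0,"fingers": 79},
  {"travel": [0,0,-2],"roll": 0,"fingers": 79},
  {"travel": [0,0,-6],"roll": 0,"fingers": 50},
  {"travel": [-3,2,-10],"roll": 0,"fingers": 50},
  {"travel": [-6.5,4,-14],"roll": 0,"fingers": 50},
  {"travel": [-10,6,-17],"roll": 0,"fingers": 50},
  {"travel": [-13,7.3,-20.5],"roll": 0,"fingers": 50},
])

```text
time_s: 31.25
tcp_pos: [0.5368, 0.0699, 0.2594]
ee_rot: [[0.055, -0.998, -0.001], [-0.998, -0.055, 0.0], [-0.0, 0.001, -1.0]]
wrist_force: [0.8, -0.1, -0.8]
gripper_width: 0.513
```

Request:
arm_command([
  {"travel": [-1.5,0,-2],"roll": 0,"fingers": 50},
  {"travel": [-1.5,0,-2],"roll": 0,"fingers": 50},
  {"travel": [-1.5,0,-2],"roll": 0,"fingers": 50},
  {"travel": [-1.5,0,-2],"roll": 0,"fingers": 50},
])

```text
time_s: 31.65
tcp_pos: [0.5371, 0.0833, 0.2767]
ee_rot: [[0.055, -0.998, -0.003], [-0.999, -0.055, -0.001], [0.001, 0.003, -1.0]]
wrist_force: [0.7, -0.5, -0.9]
gripper_width: 0.496
```

```bash
python3 - <<'E'
from car import *
s=sense();im,d=save('wrist','w12.png');pickle.dump((s,d),open('w12.pkl','wb'));print(s['time_s'],s['tcp_pos'],np.round(s['joint_velocities'],1),s['gripper_width'])
measure(im,s)
for x,y in [(.5285,-.0542),(.6158,-.0508),(.5243,.022),(.612,.0263)]:
    D=[]
    for dx,dy in [(0,0),(.02,0),(-.02,0),(0,.02),(0,-.02)]:
        u,v=proj('wrist',[x+dx,y+dy,.054],s).astype(int); D.append(P('wrist',(u,v),d[v,u],s)[2])
    print(np.round(D,4))
E
```

```text
31.65 [0.53705031 0.08334967 0.27673409] [-0.5  0.5 -0.   0.2 -0.  -0.1] 0.4955666839873393
car right (2.68, [0.5767999887466431, -0.09239999949932098], 40)
car left (2.94, [0.554099977016449, 0.06379999965429306], 40)
car near (-87.26, [0.4855000078678131, -0.024800000712275505], 40)
car far (-88.11, [0.6574000120162964, -0.019099999219179153], 40)
strip (3.13, [0.5360999703407288, 0.10029999911785126], 40)
shell near (-86.72, [0.41600000858306885, -0.007799999788403511], 40)
[0.0538 0.0541 0.0543 0.0543 0.0527]
[0.0537 0.0535 0.0533 0.0529 0.0523]
[0.0532 0.0541 0.0528 0.053  0.0542]
[0.038  0.0381 0.039  0.0388 0.04  ]
```

View pics/w12.png

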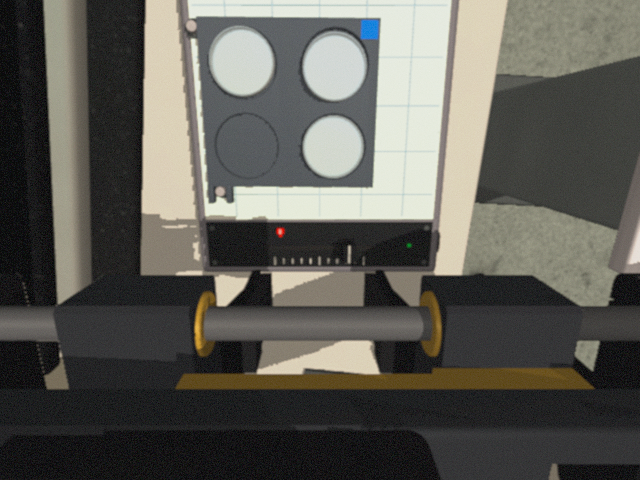

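The wrist picture shows three dishes flat in their pockets, at (241,62), (335,65) and (333,147), with tops at 53 to 54 mm. The clip is at (280,232) and the fader's line at (350,253). Next I'll measure the fader.

```bash
cat > fad.py <<'E'
from h import *
a=np.radians(3.2); U=np.array([np.cos(a),np.sin(a)])
def fader(im,s,ref):
    hsv=cv2.cvtColor(im,cv2.COLOR_RGB2HSV); h,S,V=[hsv[:,:,i].astype(int) for i in range(3)]
    m=(((h<8)|(h>172))&(S>150)&(V>90)).astype(np.uint8)
    yx=np.argwhere(m); u=proj('wrist',[.5755,.115,.04],s); yx=yx[np.hypot(yx[:,1]-u[0],yx[:,0]-u[1])<25]
    c=yx.mean(0)[::-1]; C=plane('wrist',c,.04,s)
    u=proj('wrist',ref,s).astype(int); g=V.copy(); w=np.zeros_like(g); w[u[1]-16:u[1]+17,u[0]-12:u[0]+13]=1
    yx=np.argwhere((g>130)&(S<80)&(w>0)); f=yx.mean(0)[::-1]; F=plane('wrist',f,.061,s)
    print('clip px',c.round(1),C.round(4),len(yx),'fader px',f.round(1),F.round(4),yx.min(0),yx.max(0),'dx along track mm',((C-F)[:2]@U*1000).round(2))
    return im[u[1]-40:u[1]+30,u[0]-110:u[0]+60]
E
python3 - <<'E'
from fad import *
s,d=pickle.load(open('w12.pkl','rb')); im=np.ascontiguousarray(cv2.imread('pics/w12.png')[:,:,::-1])
u=P('wrist',(350,253),.3,s); F0=plane('wrist',(350,253),.061,s); print(F0)
cr=fader(im,s,F0)
print(tool([*F0[:2],.061],psi=-86.8))
u,v=350,253
for p in [(350,247),(350,255),(345,250),(355,250)]: print(p,P('wrist',p,d[p[1],p[0]],s).round(4))
E
```

```text
[0.50062817 0.12842584 0.061     ]
clip px [280.  231.4] [0.5762 0.1147 0.04  ] 50 fader px [347.9 255.5] [0.5026 0.1313 0.061 ] [246 339] [268 350] dx along track mm 72.59
([-4.74, 3.33, 21.57], np.float64(-0.08))
(350, 247) [0.5008 0.1227 0.0583]
(350, 255) [0.5001 0.1317 0.0576]
(345, 250) [0.5058 0.1264 0.0578]
(355, 250) [0.495  0.1266 0.0552]
```

Request:
arm_command([
  {"travel": [-3,2,4],"roll": 0,"fingers": 50},
  {"travel": [-4.9,3.4,9],"roll": 0,"fingers": 50},
  {"travel": [-4.9,3.4,13],"roll": 0,"fingers": 50},
  {"travel": [-4.9,3.4,17],"roll": 0,"fingers": 50},
  {"travel": [-4.9,3.4,19.5],"roll": 0,"fingers": 50},
  {"travel": [-4.9,3.4,21.5],"roll": 0,"fingers": 50},
  {"travel": [-4.9,3.4,22.2],"roll": 0,"fingers": 50},
  {"travel": [-4.9,3.4,22.2],"roll": 0,"fingers": 50},
])

```text
time_s: 32.5
tcp_pos: [0.5004, 0.13, 0.0548]
ee_rot: [[0.055, -0.999, -0.003], [-0.999, -0.055, -0.002], [0.002, 0.003, -1.0]]
wrist_force: [0.1, 0.2, 0.4]
gripper_width: 0.501
```

Request:
arm_command([
  {"travel": [0,0,0],"roll": 0,"fingers": 5},
  {"travel": [0,0,0],"roll": 0,"fingers": 5},
  {"travel": [0,0,0],"roll": 0,"fingers": 5},
  {"travel": [0,0,0],"roll": 0,"fingers": 5},
  {"travel": [0,0,0],"roll": 0,"fingers": 5},
  {"travel": [0,0,0],"roll": 0,"fingers": 5},
])

```text
time_s: 33.1
tcp_pos: [0.5012, 0.1312, 0.0568]
ee_rot: [[0.056, -0.998, 0.001], [-0.998, -0.056, 0.0], [-0.0, -0.001, -1.0]]
wrist_force: [-1.6, 1.1, 3.5]
gripper_width: 0.156
```

Request:
arm_command([
  {"travel": [0,-1,0],"roll": 0,"fingers": 5},
  {"travel": [0,-2,0],"roll": 0,"fingers": 5},
  {"travel": [0,-3,0],"roll": 0,"fingers": 5},
  {"travel": [0,-4,0],"roll": 0,"fingers": 5},
  {"travel": [0,-5,0],"roll": 0,"fingers": 5},
  {"travel": [0,-6,0],"roll": 0,"fingers": 5},
  {"travel": [0,-7,0],"roll": 0,"fingers": 5},
  {"travel": [0,-7.4,0],"roll": 0,"fingers": 5},
  {"travel": [0,-7.4,0],"roll": 0,"fingers": 5},
  {"travel": [0,-7.4,0],"roll": 0,"fingers": 5},
])

```text
time_s: 34.1
tcp_pos: [0.5772, 0.1354, 0.0569]
ee_rot: [[0.056, -0.998, 0.003], [-0.998, -0.056, 0.001], [-0.001, -0.003, -1.0]]
wrist_force: [1.3, -0.3, 4.7]
gripper_width: 0.154
```

```bash
python3 - <<'E'
from h import *
s=sense();print(s['time_s'],s['tcp_pos'],s['gripper_width'],s['wrist_force'].round(1))
E
```

```text
34.1 [0.57716886 0.13544747 0.0568538 ] 0.1542958930340311 [ 1.3 -0.3  4.7]
```

Request:
arm_command([
  {"travel": [0,0,0],"roll": 0,"fingers": 40},
  {"travel": [0,0,0],"roll": 0,"fingers": 40},
  {"travel": [0,0,0],"roll": 0,"fingers": 40},
  {"travel": [0,0,-3],"roll": 0,"fingers": 40},
  {"travel": [0,0,-7],"roll": 0,"fingers": 40},
  {"travel": [-3,0,-11],"roll": 0,"fingers": 40},
  {"travel": [-6,0,-14],"roll": 0,"fingers": 40},
  {"travel": [-6,0,-14],"roll": 0,"fingers": 40},
  {"travel": [-6,0,-14],"roll": 0,"fingers": 40},
])

```text
time_s: 35.0
tcp_pos: [0.5708, 0.1957, 0.1961]
ee_rot: [[0.057, -0.998, -0.001], [-0.998, -0.057, 0.0], [-0.001, 0.001, -1.0]]
wrist_force: [-0.6, -0.5, -1.3]
gripper_width: 0.402
```

```bash
python3 - <<'E'
from fad import *
s=sense();im,d=save('wrist','w14.png');pickle.dump((s,d),open('w14.pkl','wb'));print(s['time_s'],s['tcp_pos'])
cr=fader(im,s,[.5765,.1348,.061])
cv2.imwrite('pics/c14.png',cv2.resize(cr[:,:,::-1],None,fx=4,fy=4,interpolation=cv2.INTER_CUBIC))
E
```

```text
35.0 [0.57083322 0.19565315 0.19613366]
clip px [316.6 124.4] [0.5766 0.1159 0.04  ] 83 fader px [314.1 150.5] [0.5773 0.1355 0.061 ] [137 308] [165 321] dx along track mm -1.84
```

View pics/c14.png

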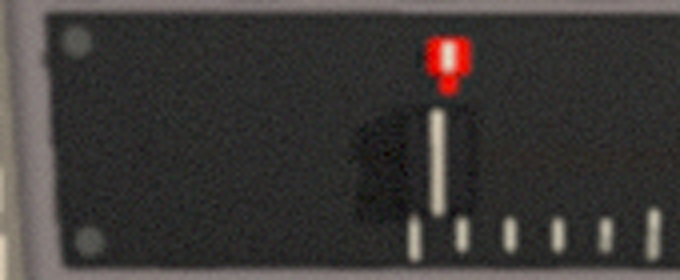

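```bash
python3 - <<'E'
from fad import *
s,d=pickle.load(open('w14.pkl','rb')); u0=proj('wrist',[.5765,.1348,.061],s).astype(int)
g=lambda x,y:(u0[0]-110+(x+.5)/4-.5,u0[1]-40+(y+.5)/4-.5)
C=plane('wrist',g(448,57),.04,s)
im=cv2.imread('pics/w14.png')
for z in (.058,.061):
    F=plane('wrist',g(437.5,160),z,s); print(g(437,160),C.round(4),F.round(4),((C-F)[:2]@U*1000).round(2))
print([P('wrist',(int(g(x,y)[0]),int(g(x,y)[1])),d[int(g(x,y)[1]),int(g(x,y)[0])],s).round(4).tolist() for x,y in [(437,140),(437,180),(460,150),(448,57)]])
print(tool([.5786,.1355,.2]))
E
```

```text
(np.float64(313.875), np.float64(148.625)) [0.5766 0.1148 0.04  ] [0.5775 0.1342 0.058 ] -1.94
(np.float64(313.875), np.float64(148.625)) [0.5766 0.1148 0.04  ] [0.5775 0.1341 0.061 ] -1.91
[[0.5785, 0.1301, 0.0596], [0.5781, 0.1375, 0.0579], [0.5738, 0.1321, 0.0575], [0.5772, 0.1142, 0.0404]]
([5.96, -0.49, -0.5], None)
```

The fader's line at (437,160) is about 1.9 mm beyond the clip's line at (448,57). I'll nudge it back.

Request:
arm_command([
  {"travel": [3,0,3],"roll": 0,"fingers": 40},
  {"travel": [6,0,7],"roll": 0,"fingers": 40},
  {"travel": [6,0,10.5],"roll": 0,"fingers": 40},
  {"travel": [6,0,13],"roll": 0,"fingers": 40},
  {"travel": [6,0,14],"roll": 0,"fingers": 40},
  {"travel": [6,0,14],"roll": 0,"fingers": 40},
  {"travel": [6,0,14],"roll": 0,"fingers": 5},
  {"travel": [6,0,14],"roll": 0,"fingers": 5},
  {"travel": [6,0,14],"roll": 0,"fingers": 5},
  {"travel": [6,0,14],"roll": 0,"fingers": 5},
])

```text
time_s: 36.05
tcp_pos: [0.5758, 0.1357, 0.0576]
ee_rot: [[0.056, -0.998, 0.003], [-0.998, -0.056, 0.001], [-0.001, -0.003, -1.0]]
wrist_force: [-0.1, 0.0, 2.4]
gripper_width: 0.158
```

Request:
arm_command([
  {"travel": [0,0,0],"roll": 0,"fingers": 5},
  {"travel": [0,0.1,0],"roll": 0,"fingers": 5},
  {"travel": [0,0.2,0],"roll": 0,"fingers": 5},
  {"travel": [0,0.2,0],"roll": 0,"fingers": 5},
  {"travel": [0,0.2,0],"roll": 0,"fingers": 5},
  {"travel": [0,0.2,0],"roll": 0,"fingers": 5},
  {"travel": [0,0.2,0],"roll": 0,"fingers": 5},
])

```text
time_s: 36.75
tcp_pos: [0.5741, 0.1356, 0.0576]
ee_rot: [[0.056, -0.998, 0.003], [-0.998, -0.056, 0.001], [-0.001, -0.003, -1.0]]
wrist_force: [1.2, 0.2, 5.7]
gripper_width: 0.159
```

Request:
arm_command([
  {"travel": [0,0,0],"roll": 0,"fingers": 40},
  {"travel": [0,0,0],"roll": 0,"fingers": 40},
  {"travel": [0,0,0],"roll": 0,"fingers": 40},
  {"travel": [0,0,-3],"roll": 0,"fingers": 40},
  {"travel": [0,0,-7],"roll": 0,"fingers": 40},
  {"travel": [-3,0,-11],"roll": 0,"fingers": 0},
  {"travel": [-6,0,-14],"roll": 0,"fingers": 0},
  {"travel": [-6,0,-14],"roll": 0,"fingers": 0},
  {"travel": [-6,0,-14],"roll": 0,"fingers": 0},
  {"travel": [-6,0,-14],"roll": 0,"fingers": 0},
])

```text
time_s: 37.75
tcp_pos: [0.5684, 0.1941, 0.1944]
ee_rot: [[0.055, -0.998, -0.004], [-0.998, -0.055, -0.002], [0.002, 0.004, -1.0]]
wrist_force: [-0.1, -0.5, -0.6]
gripper_width: 0.051
```

```bash
python3 - <<'E'
from fad import *
s=sense();im,d=save('wrist','w15.png');pickle.dump((s,d),open('w15.pkl','wb'));print(s['time_s'],s['tcp_pos'])
def line(uv,hu,hv,z):
    u,v=np.round(uv).astype(int); g=im[v-hv:v+hv+1,u-hu:u+hu+1].min(2).astype(float); w=np.clip(g-110,0,None).sum(0)
    x=u-hu+(w*np.arange(2*hu+1)).sum()/w.sum(); return plane('wrist',(x,v),z,s),x
C,cu=line(proj('wrist',[.5768,.1148,.04],s),5,3,.04); F,fu=line(proj('wrist',[.5760,.134,.061],s),8,6,.061)
print(cu,fu,C.round(4),F.round(4),((C-F)[:2]@U*1000).round(2))
fader(im,s,[.5755,.1345,.061])
for n in ['top','side']:
    im,d=save(n,n+'15.png'); 
    for l in ['tally_pad','tally']: print(n,l,[(np.round(r['position'],4).tolist(),round(r['p'],2)) for r in search_frame(n,l)])
E
```

```text
37.75 [0.56838105 0.19406303 0.19442304]
312.68484187568157 313.73005565862707 [0.5766 0.1147 0.04  ] [0.5746 0.1339 0.061 ] 0.93
clip px [312.6 126.5] [0.5766 0.1158 0.04  ] 98 fader px [313.6 152. ] [0.5747 0.1347 0.061 ] [139 304] [167 317] dx along track mm 0.86
top tally_pad [([0.4371, 0.3415, 0.0725], 0.63)]
top tally [([0.49, 0.3377, 0.0426], 0.66), ([0.4875, 0.3469, 0.0607], 0.32)]
side tally_pad [([0.5773, -0.0138, 0.0491], 0.56), ([0.4485, 0.3362, 0.0754], 0.5)]
side tally [([0.4845, 0.3252, 0.0323], 0.86), ([0.4436, -0.5612, 0.018], 0.75), ([0.4806, -0.0295, 0.034], 0.35), ([0.6155, -0.0549, 0.0593], 0.15)]
```

Request:
arm_command([
  {"travel": [0,0,0],"roll": 0,"fingers": 40},
  {"travel": [3,0,3],"roll": 0,"fingers": 40},
  {"travel": [6,0,7],"roll": 0,"fingers": 40},
  {"travel": [6,0,10.5],"roll": 0,"fingers": 40},
  {"travel": [6,0,13],"roll": 0,"fingers": 40},
  {"travel": [6,0,14],"roll": 0,"fingers": 40},
  {"travel": [6,0,14],"roll": 0,"fingers": 40},
  {"travel": [6,0,14],"roll": 0,"fingers": 5},
  {"travel": [6,0,14],"roll": 0,"fingers": 5},
  {"travel": [6,0,14],"roll": 0,"fingers": 5},
])

```text
time_s: 39.1
tcp_pos: [0.5737, 0.1357, 0.0578]
ee_rot: [[0.056, -0.998, 0.003], [-0.998, -0.056, 0.001], [-0.001, -0.003, -1.0]]
wrist_force: [0.1, -0.7, 0.2]
gripper_width: 0.208
```

Request:
arm_command([
  {"travel": [0,0,0],"roll": 0,"fingers": 5},
  {"travel": [0,0,0],"roll": 0,"fingers": 5},
  {"travel": [0,-0.1,0],"roll": 0,"fingers": 5},
  {"travel": [0,-0.1,0],"roll": 0,"fingers": 5},
  {"travel": [0,-0.1,0],"roll": 0,"fingers": 5},
  {"travel": [0,-0.1,0],"roll": 0,"fingers": 5},
  {"travel": [0,-0.1,0],"roll": 0,"fingers": 5},
])

```text
time_s: 39.8
tcp_pos: [0.5746, 0.1356, 0.0575]
ee_rot: [[0.056, -0.998, 0.002], [-0.998, -0.056, 0.001], [-0.001, -0.002, -1.0]]
wrist_force: [-1.1, 1.1, 5.2]
gripper_width: 0.154
```

Request:
arm_command([
  {"travel": [0,0,0],"roll": 0,"fingers": 40},
  {"travel": [0,0,0],"roll": 0,"fingers": 40},
  {"travel": [0,0,0],"roll": 0,"fingers": 40},
  {"travel": [0,0,-3],"roll": 0,"fingers": 40},
  {"travel": [0,0,-7],"roll": 0,"fingers": 40},
  {"travel": [-3,0,-11],"roll": 0,"fingers": 0},
  {"travel": [-6,0,-14],"roll": 0,"fingers": 0},
  {"travel": [-6,0,-14],"roll": 0,"fingers": 0},
  {"travel": [-6,0,-14],"roll": 0,"fingers": 0},
  {"travel": [-6,0,-14],"roll": 0,"fingers": 0},
])

```text
time_s: 40.8
tcp_pos: [0.5696, 0.1942, 0.1945]
ee_rot: [[0.055, -0.998, -0.003], [-0.998, -0.055, -0.002], [0.001, 0.003, -1.0]]
wrist_force: [0.3, -0.3, 0.5]
gripper_width: 0.047
```

```bash
cat >> fad.py <<'E'
def line(im,s,uv,hu,hv,z):
    u,v=np.round(uv).astype(int); g=im[v-hv:v+hv+1,u-hu:u+hu+1].min(2).astype(float); w=np.clip(g-110,0,None).sum(0)
    x=u-hu+(w*np.arange(2*hu+1)).sum()/w.sum(); return plane('wrist',(x,v),z,s),x
E
python3 - <<'E'
from fad import *
s=sense();im,d=save('wrist','w16.png');pickle.dump((s,d),open('w16.pkl','wb'));print(s['time_s'],s['tcp_pos'])
C,cu=line(im,s,proj('wrist',[.5768,.1148,.04],s),5,3,.04); F,fu=line(im,s,proj('wrist',[.5760,.134,.061],s),8,6,.061)
print(cu,fu,C.round(4),F.round(4),((C-F)[:2]@U*1000).round(2))
print(tool([.42,.43,.22]))
E
```

```text
40.8 [0.56956353 0.19416587 0.19454046]
314.2985971943888 314.7357723577236 [0.5766 0.1147 0.04  ] [0.5751 0.134  0.061 ] 0.42
([-24.39, 13.66, -2.55], None)
```

The fader is now within 0.4 mm of the clip. On to the tally.

Request:
arm_command([
  {"travel": [-4.5,2,-2.5],"roll": 0,"fingers": 0},
  {"travel": [-9,4.5,-2.5],"roll": 0,"fingers": 0},
  {"travel": [-13,7,-2.5],"roll": 0,"fingers": 0},
  {"travel": [-17,9.5,-2.5],"roll": 0,"fingers": 0},
  {"travel": [-20,11.8,-2.5],"roll": 0,"fingers": 0},
  {"travel": [-22.3,11.8,-2.5],"roll": 0,"fingers": 0},
  {"travel": [-22.3,11.8,-2.5],"roll": 0,"fingers": 0},
  {"travel": [-22.3,11.8,-2.5],"roll": 0,"fingers": 0},
  {"travel": [-22.3,11.8,-2.5],"roll": 0,"fingers": 0},
])

```text
time_s: 41.75
tcp_pos: [0.4407, 0.4097, 0.2204]
ee_rot: [[0.054, -0.999, -0.001], [-0.999, -0.054, -0.002], [0.002, 0.001, -1.0]]
wrist_force: [-0.7, -0.9, -0.4]
gripper_width: 0.01
```

```bash
python3 - <<'E'
from h import *
s=sense();im,d=save('wrist','w17.png');pickle.dump((s,d),open('w17.pkl','wb'));print(s['time_s'],s['tcp_pos'])
hsv=cv2.cvtColor(im,cv2.COLOR_RGB2HSV); m=((abs(hsv[:,:,0].astype(int)-113)<12)&(hsv[:,:,1]>140)&(hsv[:,:,2]>60)).astype(np.uint8); m[270:]=0
c=max(cv2.findContours(m,0,2)[0],key=cv2.contourArea); r=cv2.minAreaRect(c); print(r)
p=plane('wrist',r[0],.078,s); u,v=np.int32(r[0]); print(p.round(4),P('wrist',(u,v),d[v,u],s).round(4)); print(tool([p[0],p[1],.1]))
for uv in cv2.boxPoints(r): print(plane('wrist',uv,.078,s).round(4))
E
```

```text
41.75 [0.44068583 0.40968878 0.22042653]
((347.3199768066406, 151.260009765625), (26.4457950592041, 29.274221420288086), 8.13010311126709)
[0.4212 0.3487 0.078 ] [0.4213 0.3486 0.0762]
([5.97, 2.28, 12.08], None)
[0.4323 0.359  0.078 ]
[0.4306 0.3369 0.078 ]
[0.4103 0.3386 0.078 ]
[0.4116 0.3607 0.078 ]
```

View pics/w17.png

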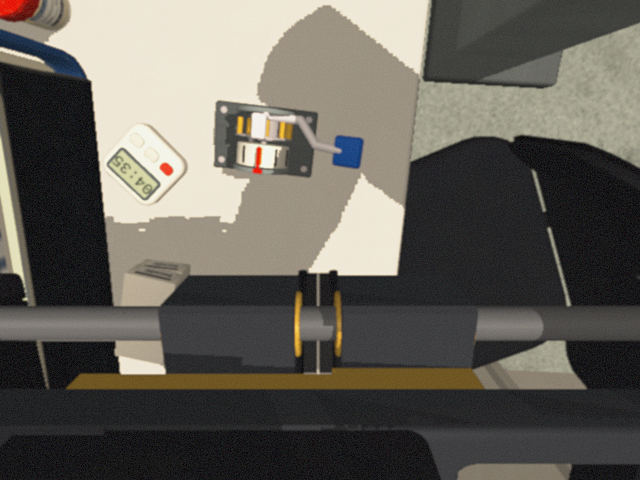

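The wrist picture shows the tally's blue pad at (347,151), the drum at (262,157) and the timer at (147,163). The fingers are shut, so I'll go above the pad.

Request:
arm_command([
  {"travel": [3,1.2,3],"roll": 0,"fingers": 0},
  {"travel": [5.97,2.5,7],"roll": 0,"fingers": 0},
  {"travel": [5.97,2.5,10],"roll": 0,"fingers": 0},
  {"travel": [5.97,2.5,11.4],"roll": 0,"fingers": 0},
  {"travel": [5.97,2.5,11.4],"roll": 0,"fingers": 0},
  {"travel": [5.97,2.5,11.4],"roll": 0,"fingers": 0},
  {"travel": [5.97,2.5,11.4],"roll": 0,"fingers": 0},
])

```text
time_s: 42.5
tcp_pos: [0.4196, 0.3507, 0.1086]
ee_rot: [[0.055, -0.998, 0.002], [-0.998, -0.055, 0.002], [-0.002, -0.002, -1.0]]
wrist_force: [-0.4, -0.1, -0.1]
gripper_width: 0.007
```

Request:
arm_command([
  {"travel": [0,0,1],"roll": 0,"fingers": 0},
  {"travel": [0,0,2],"roll": 0,"fingers": 0},
  {"travel": [0,0,3],"roll": 0,"fingers": 0},
  {"travel": [0,0,4],"roll": 0,"fingers": 0},
  {"travel": [0,0,5],"roll": 0,"fingers": 0},
  {"travel": [0,0,6],"roll": 0,"fingers": 0},
  {"travel": [0,0,6.7],"roll": 0,"fingers": 0},
  {"travel": [0,0,7.0],"roll": 0,"fingers": 0},
  {"travel": [0,0,7.2],"roll": 0,"fingers": 0},
  {"travel": [0,0,7.2],"roll": 0,"fingers": 0},
])

```text
time_s: 43.5
tcp_pos: [0.4195, 0.3504, 0.0364]
ee_rot: [[0.056, -0.998, 0.001], [-0.998, -0.056, 0.001], [-0.001, -0.001, -1.0]]
wrist_force: [2.0, -2.1, 7.5]
gripper_width: 0.002
```

Request:
arm_command([
  {"travel": [0,0,0.1],"roll": 0,"fingers": 0},
  {"travel": [0,0,0.25],"roll": 0,"fingers": 0},
  {"travel": [0,0,0.25],"roll": 0,"fingers": 0},
])

```text
time_s: 43.8
tcp_pos: [0.4197, 0.3505, 0.0359]
ee_rot: [[0.057, -0.998, 0.002], [-0.998, -0.057, 0.001], [-0.001, -0.002, -1.0]]
wrist_force: [-1.8, -4.1, 19.4]
gripper_width: 0.005
```

The end stop is reached: the force jumped to 19 N with no travel. I'll release and check the drum.

Request:
arm_command([
  {"travel": [0,0,-2],"roll": 0,"fingers": 0},
  {"travel": [0,0,-4],"roll": 0,"fingers": 0},
  {"travel": [0,0,-6],"roll": 0,"fingers": 0},
  {"travel": [0,0,-8.5],"roll": 0,"fingers": 0},
  {"travel": [-2,-1,-12],"roll": 0,"fingers": 0},
  {"travel": [-4,-2,-16],"roll": 0,"fingers": 0},
  {"travel": [-5.97,-2.5,-18.85],"roll": 0,"fingers": 0},
  {"travel": [-5.97,-2.5,-18.85],"roll": 0,"fingers": 0},
  {"travel": [-5.97,-2.5,-18.85],"roll": 0,"fingers": 0},
])

```text
time_s: 44.7
tcp_pos: [0.4396, 0.4112, 0.2207]
ee_rot: [[0.056, -0.998, -0.001], [-0.998, -0.056, 0.0], [-0.0, 0.001, -1.0]]
wrist_force: [0.4, -0.4, -1.1]
gripper_width: 0.005
```

```bash
cat > tal.py <<'E'
from h import *
def red(im,s):
    hsv=cv2.cvtColor(im,cv2.COLOR_RGB2HSV); h,S,V=[hsv[:,:,i].astype(int) for i in range(3)]
    u=proj('wrist',[.492,.34,.055],s); 
    m=((h<8)|(h>172))&(S>130)&(V>80); yx=np.argwhere(m); yx=yx[(abs(yx[:,1]-u[0])<45)&(abs(yx[:,0]-u[1])<45)]
    print('red n',len(yx), 'mean px',yx.mean(0)[::-1].round(1) if len(yx) else None, 'world@z.06',plane('wrist',yx.mean(0)[::-1],.06,s).round(4) if len(yx) else None)
    m=((abs(h-113)<12)&(S>140)&(V>60)).astype(np.uint8); m[270:]=0
    r=cv2.minAreaRect(max(cv2.findContours(m,0,2)[0],key=cv2.contourArea)); print('pad',np.round(r[0]),plane('wrist',r[0],.078,s).round(4))
E
python3 - <<'E'
from tal import *
s0,_=pickle.load(open('w17.pkl','rb')); im0=np.ascontiguousarray(cv2.imread('pics/w17.png')[:,:,::-1]); red(im0,s0)
s=sense();im,d=save('wrist','w18.png');print(s['time_s'],s['tcp_pos']); red(im,s)
f=lambda i,s:(lambda u:i[u[1]-45:u[1]+40,u[0]-60:u[0]+110])(proj('wrist',[.492,.34,.055],s).astype(int))
pickle.dump((f(im0,s0),f(im,s)),open('tal.pkl','wb'))
E
```

```text
red n 115 mean px [257.3 162.7] world@z.06 [0.4938 0.3626 0.06  ]
pad [347. 151.] [0.4212 0.3487 0.078 ]
44.7 [0.43963042 0.41116986 0.22073239]
red n 112 mean px [256.1 161. ] world@z.06 [0.4938 0.3631 0.06  ]
pad [346. 149.] [0.4211 0.3487 0.078 ]
```

```bash
python3 - <<'E'
from h import *
a,b=pickle.load(open('tal.pkl','rb')); A,B=[cv2.cvtColor(np.ascontiguousarray(x),cv2.COLOR_RGB2GRAY).astype(np.float32) for x in (a,b)]
sh,_=cv2.phaseCorrelate(A,B); M=np.float32([[1,0,-sh[0]],[0,1,-sh[1]]]); B2=cv2.warpAffine(B,M,B.shape[::-1]); D=abs(A-B2)[6:-6,6:-6]; print(sh)
print(cv2.resize(D,(16,9),interpolation=cv2.INTER_AREA).round().astype(int))
cv2.imwrite('pics/cmp.png',cv2.resize(np.vstack([a,b])[:,:,::-1],None,fx=3.5,fy=3.5,interpolation=cv2.INTER_CUBIC))
E
```

```text
(-0.16213372620035216, -0.4381622751026413)
[[ 1  3  3  2  1  7  2  2  2  2  2  2  2  2  2  2]
 [ 2  4  3  4  6  6  5  4  4  3  2  2  2  2  2  2]
 [ 3  4  3  4  5  4  5  7  3 11  4  3  2  2  2  2]
 [ 2  2  3  3  4  1  3  3  3  2  3  4  2  1  2  2]
 [ 2  2  3  4  5  1  3  4  4  3  3  4  2  2  2  2]
 [ 2  2  3  4  5  7  5  5  4  3  3  2  2  3  3  4]
 [ 3  2  3  8  2 14  6 11  3  2  3  2  2  4  3  4]
 [ 2  4  3 11  2 25 13 13  5  3  4  2  2  3  3  3]
 [ 3  6  2  7  4 16 13 10  4  3  4  2  2  4  3  3]]
```

View pics/cmp.png

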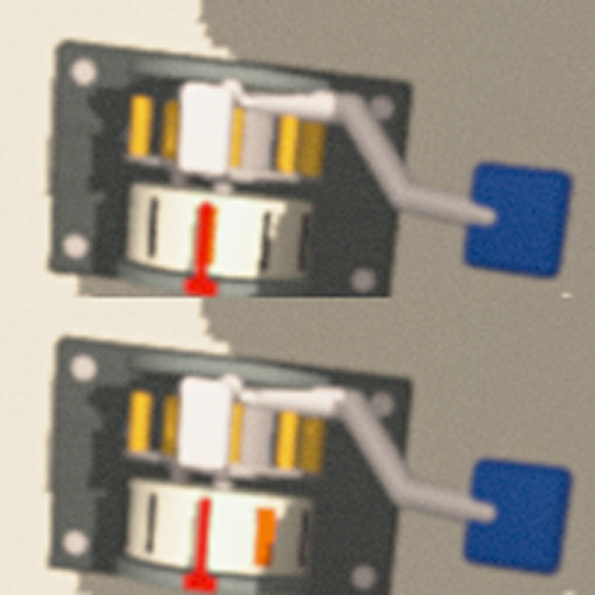

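Before the press (top) the orange zero mark is under the red pointer. After it (bottom) the mark has moved one division, to (265,537), so exactly one click counted. The same press twice more makes three.

Request:
arm_command([
  {"travel": [3,1.2,3],"roll": 0,"fingers": 0},
  {"travel": [5.97,2.5,7],"roll": 0,"fingers": 0},
  {"travel": [5.97,2.5,10],"roll": 0,"fingers": 0},
  {"travel": [5.97,2.5,11.4],"roll": 0,"fingers": 0},
  {"travel": [5.97,2.5,11.4],"roll": 0,"fingers": 0},
  {"travel": [5.97,2.5,11.4],"roll": 0,"fingers": 0},
  {"travel": [5.97,2.5,11.4],"roll": 0,"fingers": 0},
])

```text
time_s: 45.45
tcp_pos: [0.419, 0.3505, 0.108]
ee_rot: [[0.056, -0.998, 0.001], [-0.998, -0.056, 0.001], [-0.001, -0.001, -1.0]]
wrist_force: [-0.5, -0.6, 0.8]
gripper_width: 0.005
```

Request:
arm_command([
  {"travel": [0,0,1],"roll": 0,"fingers": 0},
  {"travel": [0,0,2],"roll": 0,"fingers": 0},
  {"travel": [0,0,3],"roll": 0,"fingers": 0},
  {"travel": [0,0,4],"roll": 0,"fingers": 0},
  {"travel": [0,0,5],"roll": 0,"fingers": 0},
  {"travel": [0,0,6],"roll": 0,"fingers": 0},
  {"travel": [0,0,6.7],"roll": 0,"fingers": 0},
  {"travel": [0,0,7.0],"roll": 0,"fingers": 0},
  {"travel": [0,0,7.4],"roll": 0,"fingers": 0},
  {"travel": [0,0,7.4],"roll": 0,"fingers": 0},
])

```text
time_s: 46.45
tcp_pos: [0.4197, 0.3505, 0.0359]
ee_rot: [[0.057, -0.998, 0.002], [-0.998, -0.057, 0.0], [-0.0, -0.002, -1.0]]
wrist_force: [-1.5, -4.1, 16.7]
gripper_width: 0.005
```

Request:
arm_command([
  {"travel": [0,0,-2],"roll": 0,"fingers": 0},
  {"travel": [0,0,-4],"roll": 0,"fingers": 0},
  {"travel": [0,0,-6],"roll": 0,"fingers": 0},
  {"travel": [0,0,-8.5],"roll": 0,"fingers": 0},
  {"travel": [-2,-1,-12],"roll": 0,"fingers": 0},
  {"travel": [-4,-2,-16],"roll": 0,"fingers": 0},
  {"travel": [-5.97,-2.5,-18.8],"roll": 0,"fingers": 0},
  {"travel": [-5.97,-2.5,-18.8],"roll": 0,"fingers": 0},
  {"travel": [-5.97,-2.5,-18.8],"roll": 0,"fingers": 0},
])

```text
time_s: 47.35
tcp_pos: [0.4397, 0.4112, 0.2207]
ee_rot: [[0.055, -0.998, -0.001], [-0.998, -0.055, 0.0], [-0.0, 0.001, -1.0]]
wrist_force: [-0.9, -0.2, -1.6]
gripper_width: 0.005
```

```bash
cat >> tal.py <<'E'
def orange(im,s):
    hsv=cv2.cvtColor(im,cv2.COLOR_RGB2HSV); h,S,V=[hsv[:,:,i].astype(int) for i in range(3)]
    c=proj('wrist',[.4938,.363,.06],s); m=(h>=8)&(h<19)&(S>150)&(V>90); yx=np.argwhere(m); yx=yx[(abs(yx[:,1]-c[0])<40)&(abs(yx[:,0]-c[1])<20)]
    print('orange n',len(yx),'rel pointer px',(yx.mean(0)[::-1]-c).round(1) if len(yx) else None)
    x0,y0=np.int32(c); print('dark profile',im[y0-8:y0-2,x0-24:x0+34].min(2).mean(0).astype(int).tolist())
E
python3 - <<'E'
from tal import *
s0,_=pickle.load(open('w17.pkl','rb')); im0=np.ascontiguousarray(cv2.imread('pics/w17.png')[:,:,::-1]); orange(im0,s0)
orange(np.ascontiguousarray(cv2.imread('pics/w18.png')[:,:,::-1]),sense())
s=sense();im,d=save('wrist','w19.png');print(s['time_s'],s['tcp_pos']); orange(im,s)
E
```

```text
orange n 26 rel pointer px [ 2.5 -6.3]
dark profile [62, 59, 64, 97, 137, 159, 174, 186, 176, 124, 81, 131, 195, 219, 220, 223, 224, 226, 228, 230, 228, 189, 129, 71, 22, 4, 0, 41, 143, 225, 238, 238, 237, 237, 236, 235, 234, 232, 231, 231, 224, 168, 95, 90, 129, 133, 122, 115, 113, 111, 108, 102, 83, 60, 58, 63, 62, 62]
orange n 69 rel pointer px [18.1 -5.9]
dark profile [60, 58, 59, 94, 137, 163, 177, 182, 164, 116, 114, 176, 212, 218, 220, 222, 224, 226, 228, 231, 228, 194, 151, 102, 40, 43, 134, 217, 236, 238, 237, 236, 236, 235, 235, 234, 233, 233, 228, 183, 104, 6, 4, 4, 19, 86, 111, 117, 114, 111, 109, 104, 89, 69, 63, 68, 64, 63]
47.35 [0.43968157 0.41116042 0.22066662]
orange n 38 rel pointer px [29.1 -5. ]
dark profile [61, 55, 58, 90, 136, 160, 174, 183, 173, 121, 91, 150, 200, 219, 220, 222, 223, 227, 229, 231, 226, 196, 154, 102, 46, 41, 129, 213, 236, 237, 237, 236, 235, 235, 234, 234, 233, 233, 232, 232, 221, 152, 84, 120, 167, 155, 126, 116, 113, 111, 110, 97, 68, 28, 25, 47, 60, 60]
```

The second click is confirmed: the mark moved from 18 to 29 px, which matches 36° to 72°. Now the third.

Request:
arm_command([
  {"travel": [3,1.2,3],"roll": 0,"fingers": 0},
  {"travel": [5.97,2.5,7],"roll": 0,"fingers": 0},
  {"travel": [5.97,2.5,10],"roll": 0,"fingers": 0},
  {"travel": [5.97,2.5,11.4],"roll": 0,"fingers": 0},
  {"travel": [5.97,2.5,11.4],"roll": 0,"fingers": 0},
  {"travel": [5.97,2.5,11.4],"roll": 0,"fingers": 0},
  {"travel": [5.97,2.5,11.4],"roll": 0,"fingers": 0},
])

```text
time_s: 48.1
tcp_pos: [0.419, 0.3505, 0.108]
ee_rot: [[0.056, -0.998, 0.001], [-0.998, -0.056, 0.001], [-0.001, -0.001, -1.0]]
wrist_force: [0.8, 0.1, 0.3]
gripper_width: 0.008
```

Request:
arm_command([
  {"travel": [0,0,1],"roll": 0,"fingers": 0},
  {"travel": [0,0,2],"roll": 0,"fingers": 0},
  {"travel": [0,0,3],"roll": 0,"fingers": 0},
  {"travel": [0,0,4],"roll": 0,"fingers": 0},
  {"travel": [0,0,5],"roll": 0,"fingers": 0},
  {"travel": [0,0,6],"roll": 0,"fingers": 0},
  {"travel": [0,0,6.7],"roll": 0,"fingers": 0},
  {"travel": [0,0,7.0],"roll": 0,"fingers": 0},
  {"travel": [0,0,7.4],"roll": 0,"fingers": 0},
  {"travel": [0,0,7.4],"roll": 0,"fingers": 0},
])

```text
time_s: 49.1
tcp_pos: [0.4197, 0.3505, 0.0359]
ee_rot: [[0.057, -0.998, 0.002], [-0.998, -0.057, 0.0], [-0.0, -0.002, -1.0]]
wrist_force: [-1.7, -3.5, 17.0]
gripper_width: 0.005
```

Request:
arm_command([
  {"travel": [0,0,-2],"roll": 0,"fingers": 0},
  {"travel": [0,0,-4],"roll": 0,"fingers": 0},
  {"travel": [0,0,-6],"roll": 0,"fingers": 0},
  {"travel": [0,0,-8.5],"roll": 0,"fingers": 0},
  {"travel": [-2,-1,-12],"roll": 0,"fingers": 0},
  {"travel": [-4,-2,-16],"roll": 0,"fingers": 0},
  {"travel": [-5.97,-2.5,-18.8],"roll": 0,"fingers": 0},
  {"travel": [-5.97,-2.5,-18.8],"roll": 0,"fingers": 0},
  {"travel": [-5.97,-2.5,-18.8],"roll": 0,"fingers": 0},
])

```text
time_s: 50.0
tcp_pos: [0.4397, 0.4112, 0.2207]
ee_rot: [[0.056, -0.998, -0.001], [-0.998, -0.056, 0.0], [-0.0, 0.001, -1.0]]
wrist_force: [-0.2, 0.3, -0.6]
gripper_width: 0.008
```

```bash
python3 - <<'E'
from tal import *
s=sense();im,d=save('wrist','w20.png');print(s['time_s'],s['tcp_pos']); orange(im,s); red(im,s)
im,d=save('top','t20.png'); cv2.imwrite('pics/final.png',cv2.resize(im[190:330,130:450,::-1],None,fx=2.5,fy=2.5,interpolation=cv2.INTER_CUBIC))
E
```

```text
50.0 [0.43965056 0.4111855  0.22066464]
orange n 3 rel pointer px [30.9 -7.8]
dark profile [61, 60, 62, 94, 136, 159, 173, 185, 174, 123, 87, 141, 195, 219, 220, 223, 224, 227, 228, 231, 226, 195, 153, 105, 45, 41, 129, 212, 236, 238, 237, 237, 236, 237, 236, 235, 234, 233, 232, 231, 221, 157, 89, 118, 168, 155, 127, 115, 114, 109, 109, 102, 86, 62, 51, 49, 55, 58]
red n 114 mean px [256.1 160.9] world@z.06 [0.4938 0.3631 0.06  ]
pad [346. 149.] [0.4211 0.3487 0.078 ]
```

```bash
python3 - <<'E'
from h import *
im,d=save('top','t21.png')
for x,y in [(.5285,-.0542),(.6158,-.0508),(.5243,.022),(.612,.0263),(.565,-.357)]:
    u,v=np.round(proj('top',[x,y,.054])).astype(int); print((x,y),P('top',(u,v),d[v,u]).round(3),im[v,u])
print([(np.round(r['position'],3).tolist(),round(r['p'],2)) for l in ['amber_pot','timer','marker_pen'] for r in search_frame('top',l)])
finish_job()
E
```

```text
(0.5285, -0.0542) [ 0.529 -0.054  0.053] [218 222 213]
(0.6158, -0.0508) [ 0.617 -0.05   0.053] [218 222 210]
(0.5243, 0.022) [0.525 0.023 0.054] [218 222 213]
(0.612, 0.0263) [0.615 0.026 0.043] [85 88 89]
(0.565, -0.357) [ 0.574 -0.364  0.012] [235 146 162]
[([0.676, -0.192, 0.073], 0.69), ([0.605, 0.372, 0.015], 0.69), ([0.443, -0.552, 0.016], 0.59)]
the job is handed in; nothing more can be done
```

The job is done and handed in at about 50 s of the 208 s allowed.

- **Carrier:** I pushed it at the blue corner until it lay against the stop pin, still hooked on the pivot. Its edges then measured about 2.7°, against about 3.1–3.2° for the viewing base. The 0.4° left over is about what the slot's play around the pin allows.
- **Dishes:** There were three clear dishes. One was knocked to a new spot partway through, so I found it again before picking it up. They now sit in the near right, near left and far right pockets, and the far left pocket is empty. The last check put their tops at 53–54 mm, which means they are flat.
- **Fader:** It ended about 0.4 mm from the clip's line, after two small corrections (first 1.9 mm too far, then 0.9 mm short).
- **Tally:** I pressed it to the end stop three times. The camera showed the drum's zero mark move one division after each of the first two. After the third, the mark had gone out of sight round the drum, as it should at three.

I never reached for the pink dish, the pot, the timer or the pen. The last check found the pot, timer and pen where they started, and a pink dish still in place. The last confirming picture could not be viewed because the viewing limit was reached, so the final check was by depth and colour readings only. The carrier's angle was last measured before the fader and tally steps.

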